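Wedge two packers in a tapered thickness gauge

ROBOT

A 6-joint arm with a two-finger parallel gripper is mounted at the origin on a cart in front of the work surface, level with it; the furniture and walls round the work are solid. World frame = base frame: x ahead of the robot, y to its left, z up, the work surface at z = 0. Lengths are in m, angles in degrees, forces in N, time in s.
With the tool pointing down it reaches from about 0.3 to 0.875 m from the base axis. Payload 6.4 kg.
Tool frame: the origin (TCP) lies midway between the tips of the shut fingers; the grasp point (between the pads) lies 19 mm behind it; x points along the fingers, y is the direction in which the jaws open and shut, and the axes are right-handed (so a half turn about x gives the same grasp; the last joint's range is limited). The gripper opens to 85 mm and grips with 20 to 120 N. Pads are 22 mm wide; open, the fingers measure 114 mm over their backs; the gripper's body (76 mm by 85 mm) begins 54 mm behind the grasp point. The pads swing forward as they close: fully open they stand 13 mm farther back than shut.
Start: joints at [57.909, 10.359, 92.074, -0, 77.567, -11.82], TCP at [0.199, 0.539, 0.203] pointing down, gripper open.
Joint ranges: [-171.53, 171.53], [-51.25, 118.39], [17.06, 147.69], [-65.23, 245.23], [0, 150.52], [-178.68, 178.68]. Speed limits (degrees/s): [147.25, 147.25, 172.46, 180, 180, 180].

INTERFACE

Orientations are given as [roll, pitch, yaw] about the fixed x, y, z axes, in that order (R = Rz(yaw) Ry(pitch) Rx(roll)).
In Python, from rig import status, viewer, close_job gives the robot as it stands. The module is installed in compiled form; this text tells all that it offers.
- The arm moves only by the tool step_arm, never from a script. Its argument "plan" is a list of rows, each a list of 3 entries, a list of its own where there are three numbers: the turn, a rotation vector about the tool's x, y, z in degrees, then the shift along the tool's x, y, z in cm, then the finger opening in cm, from 0 to 8.54. A call has 1 to 10 rows; each row shifts and turns the commanded pose from where the row before left it, along the tool's axes as they then stand; what a row does not reach is not made up. A row lasts 1/8 s, in which the tool goes at most 62.5 mm and 10.7 degrees, less where a joint would pass 70% of its speed; a pose out of reach is approached as far as the arm can. A call with a gripper value outside its range is refused whole. The fingers move at their own pace and stop on an object; the grip force is fixed at half the most. Time passes only in rows, so rows that do not move let the fingers close. It gives the time, the measured TCP pose, the force and the opening at its end, in the units of the state.
- status.observe(): the state, without advancing time (a new reading comes with each control period).
- viewer.grab_frame(name): name is "side" or "top"; returns a dict with "frame" (480x640x3 uint8, red, green, blue), "fx", "fy", "cx", "cy" (pixels), "k1" (the pictures are not rectified: a ray, as slopes to the right and down, at radius r is drawn at 1 + k1 r^2 times it, then the intrinsics apply), "R" (3x3) and "t" (3): a world point X has camera coordinates R X + t. Camera axes: x right, y down, z forward; pixel columns grow to the right and rows downward; lengths in m; the calibration is good to about 2 mm. A picture is of the moment at which its call begins. There is no depth.
- close_job(): hands the job in, once; it reports no verdict.
The state is a dict: "time": time; "joint_pos": joint angles; "joint_vel": joint speeds; "tau": joint torques, N m; "eef_pos": TCP position; "tcp_rot": TCP orientation; "force": force on the tool from outside, world axes, zero at the start; "wrist_torque": the same for the moment, N m; "finger_gap": finger opening in m.
Only numpy, scipy, OpenCV 4.12 (cv2) and the standard library are available. Lean on these libraries where they do the work, as an engineer would, in place of code of your own. Each camera call takes 0.05 s, during which the arm holds its last target.

TASK

Put the two loose horseshoe packers into the tapered thickness gauge, legs down: first the thick one into the widest slot, then the thin one into the narrowest slot. Lower each, without dropping it, until the taper stops it and, while it is there, press it home gently, with about 12 newtons for half a second and never more than 25. Leave both wedged and upright, each centred in the length of its slot, and do not disturb the other things on the bench.

Things in the scene. Friction and masses are not known exactly. Their poses are not given: they have to be found in the camera images.
- thick_packer: Dark steel horseshoe packer (U-shaped shim plate), the thick one: 22 mm thick along its y, 60 mm wide (x), 80 mm tall (z), about 200 g (varies by a third). Stands on its two legs on the bench, U open downward; legs 21 mm wide, 42 mm tall, below a solid crown 38 mm tall. Origin: centre of its underside, midway between the legs; symmetric, either face may look either way.
- thin_packer: Dark steel horseshoe packer (U-shaped shim plate), the thin one: 12 mm thick along its y, 60 mm wide (x), 80 mm tall (z), about 120 g (varies by a third). Stands on its two legs on the bench, U open downward; legs 21 mm wide, 42 mm tall, below a solid crown 38 mm tall. Origin: centre of its underside, midway between the legs; symmetric, either face may look either way.
- gauge: Thickness gauge, fixed: wooden base 112 (x) x 186 (y) x 12 mm with three slots in a row along y, 50 mm apart, between aluminium walls 70 mm long (x) and 58 mm high over the underside. Origin: centre of the underside, z up. Slots run along x, open at top and both ends. Each has an upright wall on its -y side and a sloping cheek on its +y side; the gap narrows downward 1 mm in 8.
- slot_wide (a point): Centre of the mouth of the widest slot, for the thick packer (22 mm): where the lead-in ends and the taper begins, 52 mm above the gauge's underside; axes as the gauge's. The upright wall is 11 mm to the -y side of this point; the gap is about 24.5 mm here and 19.5 mm at the slot floor, 40 mm below.
- slot_narrow (a point): Centre of the mouth of the narrowest slot, for the thin packer (12 mm): where the lead-in ends and the taper begins, 52 mm above the gauge's underside; axes as the gauge's. The upright wall is 6 mm to the -y side of this point; the gap is about 14.5 mm here and 9.5 mm at the slot floor, 40 mm below. (In a wider slot it drops to the floor: wrong.)
- slot_middle (a point): Mouth of the middle slot (for 17 mm, stays empty), as the others. All three cheeks hang on one bar (at the gauge's x = 47 mm) and are clamped up to 1.6 mm either way along y, unreported; so a packer's underside stops 5 to 35 mm above its slot floor: feel for it. The cheeks stay put in use. Once wedged the push rises some 1 to 20 N per mm. Lead-in: top 6 mm, 5 mm wider on each side.
- tape_measure: Bystander: yellow tape measure, 65x81x33 mm, loose; origin at the centre of its underside.
- pencil: Bystander: green pencil, 117 mm long, 7 mm thick, loose; origin at the centre of its underside.
- screw_box_1: Bystander: small yellow and dark blue cardboard box, 55x85x45 mm, loose; origin at the centre of its underside.
- screw_jar_2: Bystander: clear jar of screws with a white lid, 69x67x81 mm, loose; origin at the centre of its underside.
Things that resemble listed ones, but are neither listed nor needed, are in the scene too. What is shaped like the thick_packer but orange is not meant.

How it is judged:
By the outcome, as a careful person would: the job done as asked, in the order asked, and still so for the second after the job is handed in, with the robot touching nothing.
It also fails if it takes over 72 s, if anything falls off the work surface, if the arm or the gripper's body presses on something with over 40 N, if the wrist force passes 120 N, or if a joint passes its speed limit or range.

## Working session

There is one attempt and no reset: what is moved stays moved. The work goes in short steps, Python scripts to look and compute and a tool call to move; the robot and the scene stay as the last step left them, time stands still between calls to the robot, and variables do not carry over. Pictures are saved under pics/ and viewed, and the job is handed in when it is done.

Besides the shell and the picture viewer there is one more tool, called after ">>>" as name([rows], argument=value, ...), one row to a line, values as JSON. step_arm: Moves the arm, as the interface text tells. Its arguments: {"type":"object","properties":{"plan":{"type":"array"}},"required":["plan"]}

```bash
mkdir -p pics
python3 - <<'E'
from rig import status, viewer
import cv2,pickle
s=status.observe();print(s)
for n in("side","top"):
    f=viewer.grab_frame(n);pickle.dump(f,open(f"pics/{n}0.pkl","wb"));cv2.imwrite(f"pics/{n}0.png",f["frame"][:,:,::-1])
    print({k:v for k,v in f.items() if k!="frame"})
E
```

```text
{'time': 0.0, 'joint_pos': array([ 5.79091591e+01,  1.04009537e+01,  9.21322787e+01,  7.87445855e-04,
        7.75676333e+01, -1.18217109e+01]), 'joint_vel': array([-0.05766945,  0.03461942, -0.0166605 , -0.07630351,  0.01244094,
       -0.14552728]), 'tau': array([-2.91024753e-04, -4.44876087e+01, -3.51329720e+01, -4.59074054e-04,
        9.27519141e-03,  2.06631205e-05]), 'eef_pos': array([0.19886292, 0.53887172, 0.20168817]), 'tcp_rot': array([-102.25834457,   89.89913136, -122.52764477]), 'force': array([-0.19595797,  0.62086433, -0.06258416]), 'wrist_torque': array([-0.01188216, -0.04594117, -0.00945294]), 'finger_gap': 0.08546121361966498}
{'fx': 544.7672081163988, 'fy': 544.7672081163988, 'cx': 315.8664018320371, 'cy': 237.26194412990293, 'k1': -0.0013755886176194268, 'R': array([[ 0.84543534, -0.53398413, -0.01000171],
       [-0.28507661, -0.43535577, -0.85393014],
       [ 0.45163084,  0.72479397, -0.52029154]]), 't': array([-0.4286912 ,  0.20079891,  0.90409125])}
{'fx': 593.4035141421457, 'fy': 593.4035141421457, 'cx': 325.22895185719614, 'cy': 236.2914748217566, 'k1': 0.04491167991663219, 'R': array([[ 0.23397353, -0.9722358 , -0.00373304],
       [-0.91374954, -0.21858356, -0.34246607],
       [ 0.3321418 ,  0.08353906, -0.93952278]]), 't': array([-0.12789546,  0.51994778,  1.14491004])}
```

View pics/side0.png

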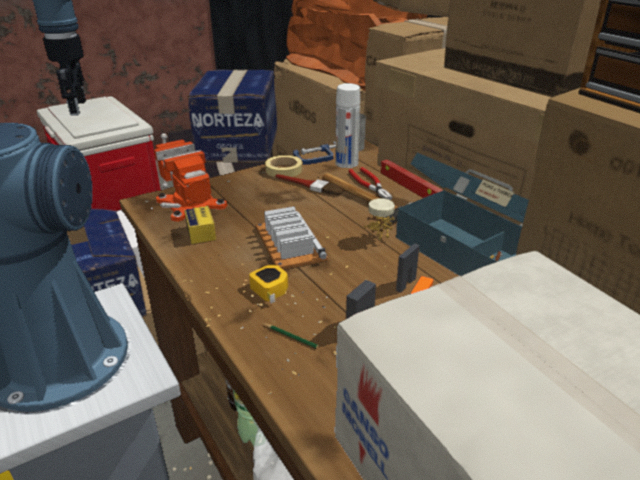

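View pics/top0.png

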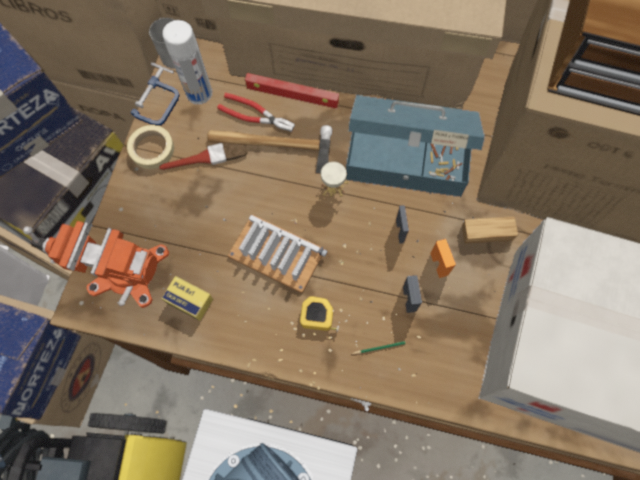

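Run:
```python
import cv2
a=cv2.imread("pics/top0.png");b=cv2.imread("pics/side0.png")
r=cv2.resize
cv2.imwrite("pics/c1.png",r(a[195:320,375:475],None,fx=4.8,fy=4.8,interpolation=cv2.INTER_CUBIC))
cv2.imwrite("pics/c2.png",r(a[200:305,215:340],None,fx=5.7,fy=5.7,interpolation=cv2.INTER_CUBIC))
cv2.imwrite("pics/c3.png",r(b[195:330,240:440],None,fx=4,fy=4,interpolation=cv2.INTER_CUBIC))
```

```text
(no output)
```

View pics/c1.png

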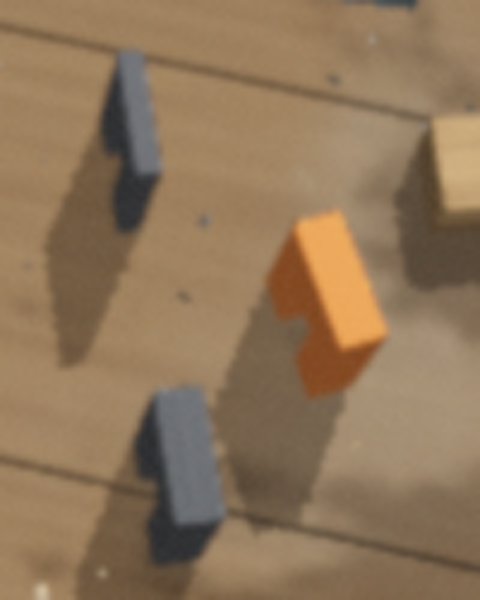

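View pics/c2.png

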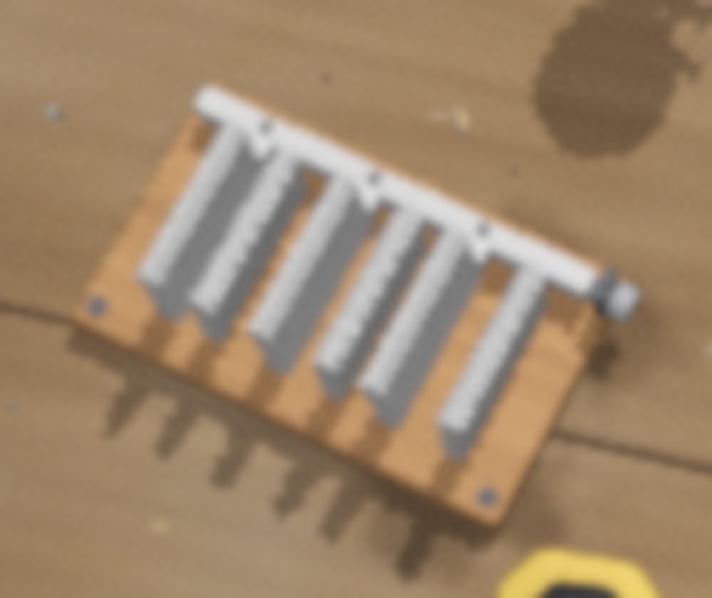

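View pics/c3.png

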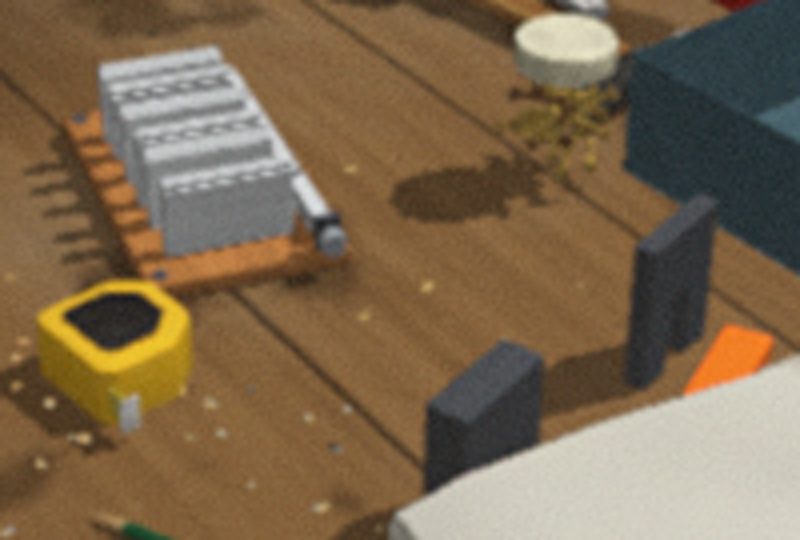

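```bash
cat > h.py <<'E'
import numpy as np,cv2,pickle
def load(n): return pickle.load(open(f"pics/{n}.pkl","rb"))
def ray(f,u,v):
    d=np.array([(u-f["cx"])/f["fx"],(v-f["cy"])/f["fy"]]);p=d.copy()
    for _ in range(20): p=d/(1+f["k1"]*(p@p))
    return -f["R"].T@f["t"], f["R"].T@np.array([p[0],p[1],1])
def onz(f,u,v,z):
    o,d=ray(f,u,v); return o+d*(z-o[2])/d[2]
def proj(f,X):
    c=f["R"]@np.asarray(X)+f["t"];p=c[:2]/c[2];p=p*(1+f["k1"]*(p@p))
    return np.array([p[0]*f["fx"]+f["cx"],p[1]*f["fy"]+f["cy"]])
E
python3 - <<'E'
from h import *
t=load("top0");s=load("side0")
hsv=cv2.cvtColor(t["frame"],cv2.COLOR_RGB2HSV)
# top faces of the packers (top view)
for nm,(x0,y0,x1,y1) in {"thin":(392,203,413,245),"thick":(400,272,425,315)}.items():
    c=hsv[y0:y1,x0:x1].astype(int)
    rgb=t["frame"][y0:y1,x0:x1].astype(int)
    m=((rgb[...,0]-rgb[...,2]<12)&(c[...,2]>72)&(c[...,2]<150)).astype(np.uint8)
    print("\n".join("".join(" .#"[k+ (1 if k else 0)] if k else " " for k in r) for r in m))
    n,l,st,ce=cv2.connectedComponentsWithStats(m);k=1+st[1:,4].argmax()
    cn=cv2.findContours((l==k).astype(np.uint8),0,1)[0][0][:,0]+[x0,y0]
    pts=np.float32([onz(t,u,v,.08)[:2]*1000 for u,v in cn])
    print(nm,st[k,4],cv2.minAreaRect(pts), onz(t,ce[k][0]+x0,ce[k][1]+y0,.08))
# gauge picks in top crop (scale 5.7, off 215,200)
def T(a,b,z): return onz(t,(a+.5)/5.7-.5+215,(b+.5)/5.7-.5+200,z)*1000
def S(a,b,z): return onz(s,(a+.5)/4-.5+240,(b+.5)/4-.5+195,z)*1000
A=T(75,318,12);B=T(497,515,12);print("base front",A,B,np.linalg.norm(A-B))
A=S(65,122,12);B=S(145,283,12);print("side base front",A,B,np.linalg.norm(A-B))
for n,p,q in [("w1",(150,278),(232,130)),("w2",(203,300),(290,155)),("w6",(452,422),(535,275)),("w5",(372,390),(455,240))]:
    a=T(*p,58);b=T(*q,58);print(n,a,b,np.linalg.norm(a-b))
E
```

```text
####         
        #####        
        #####        
       ######        
       ######        
        #####        
        #####        
        ######       
        ######       
        ######       
        ######       
         #####       
         #####       
         ######      
         ######      
         ######      
         ######      
          #####      
          #####      
          ######     
          ######     
          ######     
          ######     
           #####     
           #####     
            ####     
                     
                     
                     
                     
                     
                     
                     
                     
                     
                     
                     
                     
                     
thin 142 ((617.3032836914062, -153.5833740234375), (58.176239013671875, 11.653190612792969), 19.725561141967773) [ 0.61710751 -0.15380104  0.08      ]
                         
                         
                         
                     
[... 1212 characters left out ...]
 12000.        ] [-2536.98516236 -1238.10733327 12000.        ] 1573.483125652915
side base front [ -8277.72366838 -18818.42361009  12000.        ] [ -7545.54492008 -15745.62113262  12000.        ] 3158.829021170861
w1 [-16693.65220493 -13131.74120119  58000.        ] [-19742.35237184 -12489.12883007  58000.        ] 3115.689870188444
w2 [-16516.4097158  -12105.71773489  58000.        ] [-19520.56433286 -11345.11240791  58000.        ] 3098.945857324065
w6 [-15367.36640585  -7259.97952902  58000.        ] [-18334.62867172  -6511.19533726  58000.        ] 3060.2815426527404
w5 [-15605.87425817  -8769.39898999  58000.        ] [-18641.95357189  -8056.36810734  58000.        ] 3118.684119755195
```

Run:
```python
from h import *
t=load("top0");s=load("side0")
def T(a,b,z): return onz(t,(a+.5)/5.7-.5+215,(b+.5)/5.7-.5+200,z/1e3)*1000
def S(a,b,z): return onz(s,(a+.5)/4-.5+240,(b+.5)/4-.5+195,z/1e3)*1000
def show(n,A,B):
    d=B-A;print(n,A[:2].round(1),B[:2].round(1),"len",np.linalg.norm(d).round(1),"ang",np.degrees(np.arctan2(d[1],d[0])).round(1))
show("front",T(75,318,12),T(497,515,12))
show("Sfront",S(65,122,12),S(145,283,12))
for n,p,q in [("w1",(150,278),(232,130)),("w2",(203,300),(290,155)),("w3",(260,332),(345,185)),("w4",(327,362),(408,218)),("w5",(372,390),(455,240)),("w6",(452,422),(535,275))]:
    show(n,T(*p,58),T(*q,58))
for n,p,q in [("Sw6",(163,185),(275,170)),("Sw1",(100,68),(218,50))]:
    show(n,S(*p,58),S(*q,58))
for z,st in ((58,"w"),(12,"base")):pass
```

```text
front [470.2 202.1] [432.2  24.4] len 181.7 ang -102.1
Sfront [467.7 195.4] [427.4  26.3] len 173.9 ang -103.4
w1 [479. 168.] [543.2 154.5] len 65.6 ang -11.9
w2 [475.3 146.4] [538.5 130.4] len 65.3 ang -14.2
w3 [468.1 122.4] [531.7 107. ] len 65.4 ang -13.6
w4 [462.7  95.1] [524.4  80.5] len 63.5 ang -13.3
w5 [456.1  76.1] [520.   61.1] len 65.7 ang -13.2
w6 [451.1  44.3] [513.6  28.6] len 64.5 ang -14.2
Sw6 [446.8  38.1] [501.9  19.5] len 58.2 ang -18.7
Sw1 [477.7 165.4] [543.1 147.6] len 67.8 ang -15.2
```

Run:
```python
from h import *
t=load("top0")
im=t["frame"].astype(np.float32)
lab=cv2.cvtColor(t["frame"],cv2.COLOR_RGB2LAB).astype(np.float32)
def full(a,b): return np.array([(a+.5)/5.7-.5+215,(b+.5)/5.7-.5+200])
def edge(ch,p,q,z,name,w=3.5,lo=.08,hi=.92):
    p,q=full(*p),full(*q);d=(q-p)/np.linalg.norm(q-p);n=np.array([-d[1],d[0]])
    pts=[];offs=np.arange(-w,w+.01,.1)
    for k in np.linspace(lo,hi,60):
        c=p+k*(q-p);x=(c[0]+offs*n[0]).astype(np.float32)[None];y=(c[1]+offs*n[1]).astype(np.float32)[None]
        pr=cv2.GaussianBlur(cv2.remap(ch,x,y,cv2.INTER_LINEAR),(1,15),0)[0]
        g=np.abs(np.gradient(cv2.GaussianBlur(pr[None],(15,1),0)[0]));o=offs[g.argmax()]
        if abs(o)<w-.3: pts.append(onz(t,*(c+o*n),z)[:2]*1000)
    pts=np.float32(pts)
    l=cv2.fitLine(pts,cv2.DIST_HUBER,0,.1,.01)[:,0]
    r=np.abs((pts-l[2:])@[-l[1],l[0]])
    print(name,len(pts),"ang",np.degrees(np.arctan2(l[1],l[0])).round(2),"pt",l[2:].round(1),"res",np.median(r).round(2))
    return l
L=lab[...,0].copy();B=lab[...,2].copy();A=lab[...,1].copy()
edge(B,(75,318),(497,515),.012,"front b")
edge(A,(75,318),(497,515),.012,"front a")
edge(L,(210,85),(600,270),.05,"bar up L")
edge(L,(205,110),(590,290),.05,"bar lo L")
edge(A,(75,318),(200,110),.012,"left a")
edge(A,(500,515),(590,340),.012,"right a")
for n,p,q in [("w1L",(140,275),(222,128)),("w1R",(162,280),(245,130)),("w2L",(192,298),(280,153)),("w2R",(216,302),(300,155)),("w4R",(340,364),(420,218)),("w5L",(362,390),(445,240)),("w5R",(386,390),(468,240)),("w6L",(441,422),(524,275)),("w6R",(468,422),(545,275))]:
    edge(L,p,q,.058,n,w=2)
```

```text
front b 60 ang 76.81 pt [452.7 134.6] res 0.5
front a 60 ang 76.53 pt [446.4 110.5] res 0.5
bar up L 60 ang 77.08 pt [545.4  96.9] res 0.3
bar lo L 60 ang 76.95 pt [531.4  86.9] res 0.97
left a 60 ang -13.09 pt [520.4 192.5] res 0.55
right a 60 ang -12.97 pt [469.4  12.7] res 0.39
w1L 60 ang -12.92 pt [513.5 165.7] res 0.26
w1R 60 ang -13.45 pt [505.5 157.1] res 0.25
w2L 60 ang -12.89 pt [506.  144.2] res 0.31
w2R 60 ang -13.05 pt [506.2 133. ] res 0.2
w4R 60 ang -13.2 pt [497.7  81.5] res 0.21
w5L 60 ang -13.13 pt [489.5  74.6] res 0.0
w5R 60 ang -13.19 pt [489.1  63.9] res 0.17
w6L 60 ang -13.19 pt [481.7  41.8] res 0.37
w6R 60 ang -13.39 pt [482.4  31.5] res 0.21
```

Run:
```python
import cv2
a=cv2.imread("pics/top0.png");b=cv2.imread("pics/side0.png")
cv2.imwrite("pics/c4.png",cv2.resize(b[200:275,255:335],None,fx=8,fy=8,interpolation=cv2.INTER_CUBIC))
cv2.imwrite("pics/c5.png",cv2.resize(a[228:298,265:333],None,fx=8,fy=8,interpolation=cv2.INTER_CUBIC))
```

```text
(no output)
```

View pics/c4.png

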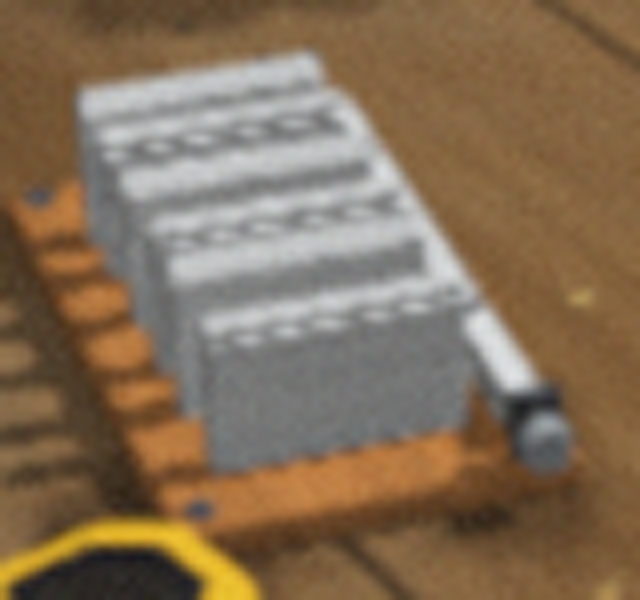

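View pics/c5.png

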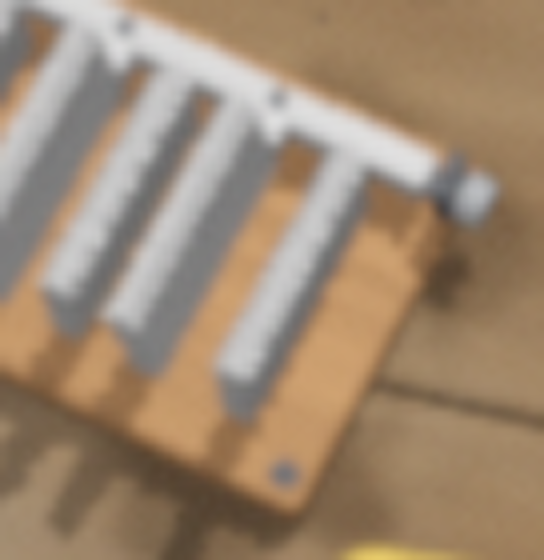

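Run:
```python
from h import *
t=load("top0");s=load("side0")
ex=np.array([np.cos(np.radians(-13.05)),np.sin(np.radians(-13.05))]);ey=np.array([-ex[1],ex[0]])
print("cams",(-t["R"].T@t["t"]).round(3),(-s["R"].T@s["t"]).round(3))
def tri(n,a,b):
    ua=((a[0]+.5)/8-.5+265,(a[1]+.5)/8-.5+228);ub=((b[0]+.5)/8-.5+255,(b[1]+.5)/8-.5+200)
    o1,d1=ray(t,*ua);o2,d2=ray(s,*ub)
    k=np.linalg.lstsq(np.c_[d1,-d2],o2-o1,rcond=None)[0]
    P=o1+k[0]*d1;Q=o2+k[1]*d2;M=(P+Q)/2*1000
    print(n,M.round(1),"gap",(np.linalg.norm(P-Q)*1000).round(1),"gx,gy",(ex@M[:2]).round(1),(ey@M[:2]).round(1))
tri("knob",(478,195),(545,440))
tri("w6 near outer top",(245,383),(205,330))
tri("w6 far outer top",(367,160),(470,300))
tri("w6 outer bottom near",(243,420),(213,470))
tri("base corner FR",(293,508),(165,512))
tri("screwR",(285,473),(198,510))
```

```text
cams [ 0.125 -0.106  1.253] [ 0.011 -0.797  0.638]
knob [523.5  -2.9  20.3] gap 2.4 gx,gy 510.7 115.4
w6 near outer top [448.1  41.   56.3] gap 0.4 gx,gy 427.3 141.1
w6 far outer top [517.7  25.5  49.8] gap 0.3 gx,gy 498.5 141.8
w6 outer bottom near [450.2  44.5  11. ] gap 0.4 gx,gy 428.5 145.0
base corner FR [426.7  24.8  18. ] gap 2.6 gx,gy 410.1 120.5
screwR [438.   29.8  11.4] gap 1.2 gx,gy 419.9 127.9
```

```bash
cat >> h.py <<'E'
from scipy.spatial.transform import Rotation as Ro
def delta(st,target,jaw_ang):
    """rotation vec (tool, deg) to tool-down with jaw axis at jaw_ang (world deg, mod 180), and shift in tool axes AFTER turn, cm"""
    R=Ro.from_euler('xyz',st["tcp_rot"],degrees=True).as_matrix()
    best=None
    for a in (jaw_ang,jaw_ang+180):
        y=np.array([np.cos(np.radians(a)),np.sin(np.radians(a)),0]);x=np.array([0,0,-1.]);G=np.c_[x,y,np.cross(x,y)]
        rv=Ro.from_matrix(R.T@G).as_rotvec(degrees=True)
        if best is None or np.linalg.norm(rv)<np.linalg.norm(best[0]): best=(rv,G)
    rv,G=best;d=(np.asarray(target)-st["eef_pos"])*100
    print("R tool y now",R[:,1].round(3),"rotvec",rv.round(2),"shift after turn",(G.T@d).round(3),"shift before turn",(R.T@d).round(3))
    print("G y",G[:,1].round(3),"z",G[:,2].round(3))
E
python3 - <<'E'
from h import *
from rig import status
st=status.observe()
delta(st,[.4689,-.2040,.15],110.4)
t=load("top0")
im=t["frame"];hsv=cv2.cvtColor(im,cv2.COLOR_RGB2HSV)[235:285,425:460]
m=((hsv[...,0]<18)&(hsv[...,1]>130)&(hsv[...,2]>190)).astype(np.uint8)
cn=max(cv2.findContours(m,0,1)[0],key=cv2.contourArea)[:,0]+[425,235]
print(cv2.minAreaRect(np.float32([onz(t,u,v,.08)[:2]*1000 for u,v in cn])))
E
```

```text
R tool y now [ 0.346  0.938 -0.002] rotvec [-40.67  -0.05   0.08] shift after turn [  5.179 -79.045  -0.591] shift before turn [  5.256 -60.33   51.068]
G y [-0.349  0.937  0.   ] z [0.937 0.349 0.   ]
((562.4850463867188, -253.55499267578125), (59.6859016418457, 21.901575088500977), 29.588464736938477)
```

>>> step_arm([
  [[0, 0, 0], [0, -4.6, 3.9], 8.5],
  [[0, 0, 0], [0, -4.6, 3.9], 8.5],
  [[0, 0, 0], [0, -4.6, 3.9], 8.5],
  [[0, 0, 0], [0, -4.6, 3.9], 8.5],
  [[0, 0, 0], [0, -4.6, 3.9], 8.5],
  [[0, 0, 0], [0, -4.6, 3.9], 6],
  [[0, 0, 0], [0, -4.6, 3.9], 6],
  [[0, 0, 0], [0, -4.6, 3.9], 6],
  [[0, 0, 0], [0, -4.6, 3.9], 6],
  [[0, 0, 0], [0, -4.6, 3.9], 6],
])

```text
time: 1.35
eef_pos: [0.4059, -0.0292, 0.2026]
tcp_rot: [27.6, 90.0, 7.3]
force: [0.6, 1.1, -0.7]
finger_gap: 0.0603
```

>>> step_arm([
  [[0, 0, 0], [0, -4.8, 4.0], 6],
  [[0, 0, 0], [0, -4.8, 4.0], 6],
  [[-10, 0, 0], [0, 0, 0], 6],
  [[-10, 0, 0], [0, 0, 0], 6],
  [[-10, 0, 0], [0, 0, 0], 6],
  [[-10, 0, 0], [0, 0, 0], 6],
  [[0, 0, 0], [0, 0, 0], 6],
])

```text
time: 2.22
eef_pos: [0.4472, -0.1449, 0.2022]
tcp_rot: [128.8, 90.0, 148.4]
force: [0.3, -0.5, -0.0]
finger_gap: 0.0598
```

Run:
```python
from h import *
from rig import status
st=status.observe();print(st["time"],st["joint_pos"].round(1),st["eef_pos"],st["force"],st["finger_gap"])
delta(st,[.4689,-.2040,.13],110.4)
```

```text
2.225 [ -32.5   -3.4  106.6   -0.    76.8 -142.1] [ 0.44720607 -0.14485579  0.20224924] [ 0.33268974 -0.49431889 -0.03948844] 0.05976879889392041
R tool y now [-0.336  0.942  0.001] rotvec [-0.76 -0.03 -0.03] shift after turn [ 7.225 -6.3   -0.028] shift before turn [ 7.221 -6.304  0.059]
G y [-0.349  0.937  0.   ] z [0.937 0.349 0.   ]
```

>>> step_arm([
  [[-0.8, 0, 0], [0, -3.15, 0], 5],
  [[0, 0, 0], [0, -3.15, 0], 5],
  [[0, 0, 0], [3.5, 0, 0], 5],
  [[0, 0, 0], [3.5, 0, 0], 5],
  [[0, 0, 0], [0, 0, 0], 5],
])

```text
time: 2.85
eef_pos: [0.467, -0.2026, 0.1298]
tcp_rot: [123.0, 89.6, 143.3]
force: [-0.2, -0.1, -0.3]
finger_gap: 0.0503
```

Run:
```python
from h import *
from rig import status,viewer
for n in("side","top"):
    f=viewer.grab_frame(n);pickle.dump(f,open(f"pics/{n}1.pkl","wb"));im=f["frame"][:,:,::-1]
    c=im[190:340,300:480] if n=="side" else im[180:330,340:500]
    cv2.imwrite(f"pics/{n}1.png",cv2.resize(c,None,fx=3.5,fy=3.5,interpolation=cv2.INTER_CUBIC))
st=status.observe();print(st["time"],st["joint_pos"].round(1),st["eef_pos"],st["force"],st["finger_gap"])
delta(st,[.4689,-.2040,.045],110.4)
```

```text
2.95 [ -36.8    6.6  104.8   -0.    68.5 -147.2] [ 0.46937978 -0.20426159  0.13327332] [ 0.21353906 -0.22194368  0.95893602] 0.04985575922520914
R tool y now [-0.349  0.937 -0.   ] rotvec [0.03 0.   0.01] shift after turn [ 8.827  0.041 -0.036] shift before turn [ 8.827  0.042 -0.036]
G y [-0.349  0.937  0.   ] z [0.937 0.349 0.   ]
```

View pics/side1.png

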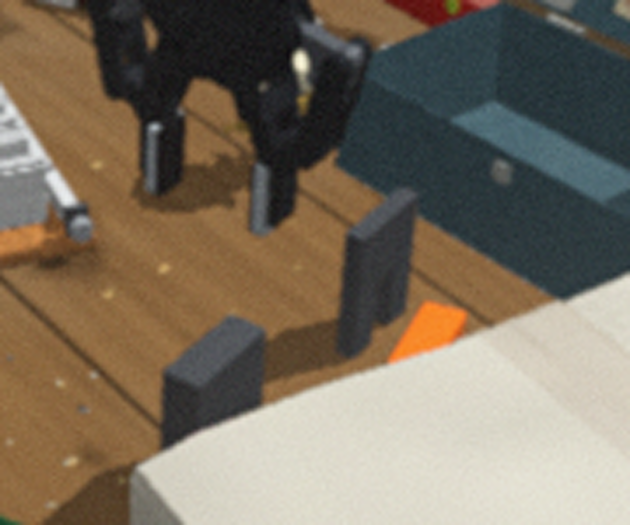

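View pics/top1.png

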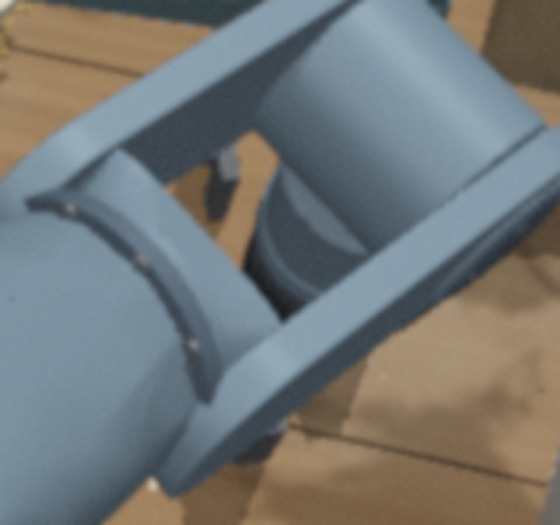

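Run:
```python
from h import *
from rig import status
s=load("side1");t=load("top0")
for P in ([.469,-.204,.133],[.469,-.204,.08],[.617,-.154,.08]):
    for f,o in((s,(300,190)),):
        p=proj(f,P);print(P,p.round(1),((p-o)*3.5).round())
print([status.observe()["eef_pos"].round(4) for _ in range(3)])
```

```text
[0.469, -0.204, 0.133] [361.6 262.9] [216. 255.]
[0.469, -0.204, 0.08] [360.5 288.8] [212. 346.]
[0.617, -0.154, 0.08] [408.1 249.8] [378. 209.]
[array([ 0.4694, -0.2043,  0.1333]), array([ 0.4694, -0.2043,  0.1333]), array([ 0.4694, -0.2043,  0.1333])]
```

Run:
```python
from h import *
s=load("side1");im=s["frame"][:,:,::-1]
c=cv2.resize(im[190:300,310:410],None,fx=6,fy=6,interpolation=cv2.INTER_CUBIC)
c=cv2.convertScaleAbs(c,alpha=1.8,beta=20)
for P in ([.469,-.204,.133],[.469,-.204,.146]):
    for k in(-1,0,1):
        X=np.array(P)+k*.025*np.array([-.349,.937,0]);p=(proj(s,X)-(310,190)+.5)*6
        cv2.circle(c,tuple(p.astype(int).tolist()),4,(0,0,255),-1)
cv2.imwrite("pics/z1.png",c)
```

```text
(no output)
```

View pics/z1.png

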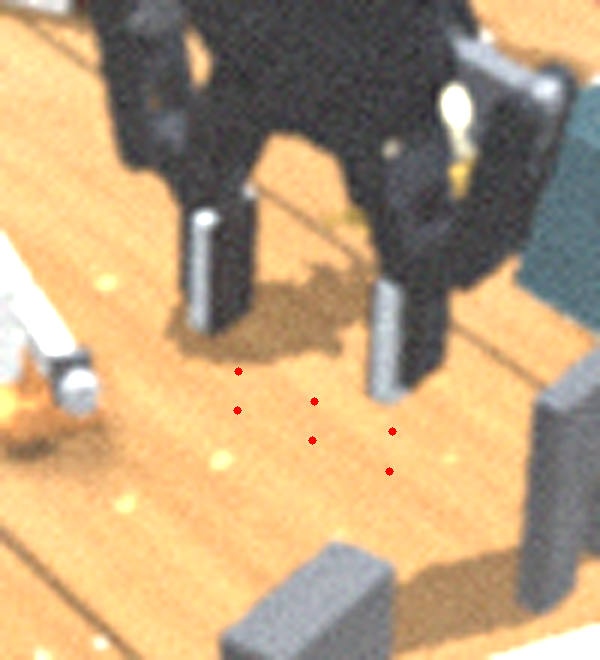

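Run:
```python
from h import *
from rig import status,viewer
print(status.observe()["eef_pos"])
s=viewer.grab_frame("side");st=status.observe();print(st["time"],st["eef_pos"],st["joint_pos"])
pickle.dump(s,open("pics/side2.pkl","wb"))
im=s["frame"][:,:,::-1]
c=cv2.resize(im[190:300,310:410],None,fx=6,fy=6,interpolation=cv2.INTER_CUBIC)
c=cv2.convertScaleAbs(c,alpha=1.8,beta=20)
for P in ([.469,-.204,.133],[.469,-.204,.146]):
    for k in(-1,0,1):
        X=np.array(P)+k*.025*np.array([-.349,.937,0]);p=(proj(s,X)-(310,190)+.5)*6
        cv2.circle(c,tuple(p.astype(int).tolist()),4,(0,0,255),-1)
cv2.imwrite("pics/z2.png",c)
```

```text
[ 0.46937978 -0.20426159  0.13327332]
3.0 [ 0.46998585 -0.20465806  0.13407154] [-3.68165711e+01  6.57711466e+00  1.04785893e+02  1.38243696e-04
  6.85219341e+01 -1.47273622e+02]
```

View pics/z2.png

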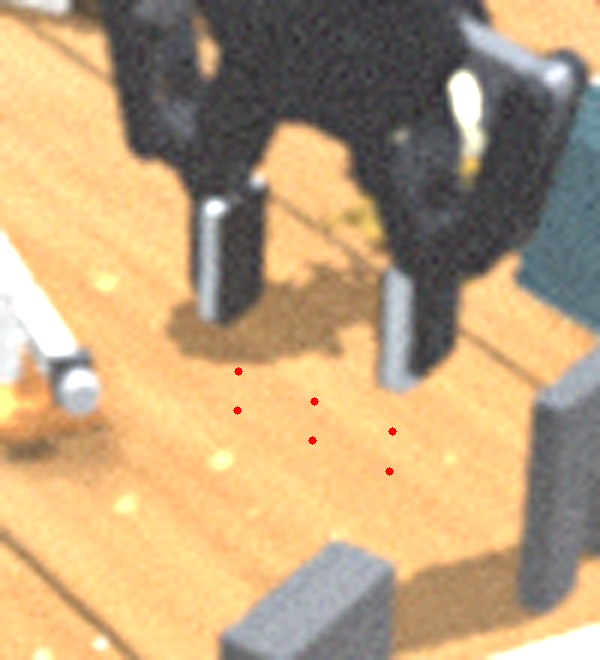

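>>> step_arm([
  [[0, 0, 0], [2, 0, 0], 5],
  [[0, 0, 0], [2, 0, 0], 5],
  [[0, 0, 0], [0, 0, 0], 5],
  [[0, 0, 0], [0, 0, 0], 5],
])

```text
time: 3.5
eef_pos: [0.4702, -0.2048, 0.0943]
tcp_rot: [-56.3, 89.9, -35.7]
force: [-0.4, -0.3, 0.9]
finger_gap: 0.0497
```

```bash
cat > look.py <<'E'
from h import *
from rig import status,viewer
import sys
def look(n,tag,box,fx,pts=(),bright=1.6):
    s=viewer.grab_frame(n);pickle.dump(s,open(f"pics/{tag}.pkl","wb"))
    x0,y0,x1,y1=box
    c=cv2.resize(s["frame"][y0:y1,x0:x1,::-1],None,fx=fx,fy=fx,interpolation=cv2.INTER_CUBIC)
    c=cv2.convertScaleAbs(c,alpha=bright,beta=10)
    for X in pts:
        p=(proj(s,X)-(x0,y0)+.5)*fx;cv2.circle(c,tuple(p.astype(int).tolist()),3,(0,0,255),-1)
    cv2.imwrite(f"pics/{tag}.png",c)
    st=status.observe();print(st["time"],st["eef_pos"].round(4),st["tcp_rot"].round(2),st["force"].round(1),st["finger_gap"].round(4))
    return s,st
E
python3 - <<'E'
from look import *
from rig import status
P=status.observe()["eef_pos"]
look("side","side3",(310,190,410,300),6,[P+k*.025*np.array([-.349,.937,0]) for k in(-1,0,1)])
E
```

```text
Traceback (most recent call last):
  File "look.py", line 12, in look
    st=status.observe();print(st["time"],st["eef_pos"].round(4),st["tcp_rot"].round(2),st["force"].round(1),st["finger_gap"].round(4))
                                                                                                            ^^^^^^^^^^^^^^^^^^^^^^
AttributeError: 'float' object has no attribute 'round'
```

View pics/side3.png

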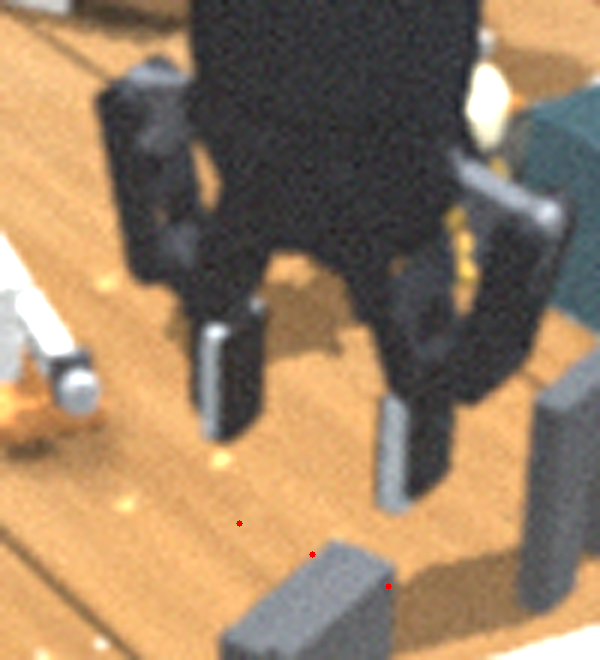

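>>> step_arm([
  [[0, 0, 0], [1, 0, 0], 5],
  [[0, 0, 0], [1, 0, 0], 5],
  [[0, 0, 0], [1, 0, 0], 5],
  [[0, 0, 0], [0, 0, 0], 5],
])

```text
time: 4.05
eef_pos: [0.4682, -0.2035, 0.0612]
tcp_rot: [123.0, 89.8, 143.5]
force: [0.0, 0.1, -0.2]
finger_gap: 0.05
```

```bash
sed -i 's/st\["finger_gap"\].round(4)/round(st["finger_gap"],4)/' look.py
python3 - <<'E'
from look import *
from rig import status
P=status.observe()["eef_pos"]
look("side","side4",(310,190,410,300),6,[P+k*.025*np.array([-.349,.937,0]) for k in(-1,0,1)])
look("top","top4",(340,180,500,330),4)
E
```

```text
4.1 [ 0.4686 -0.2038  0.0618] [123.52  89.91 144.05] [-0.2 -0.3 -0.1] 0.0502
4.15 [ 0.469  -0.2041  0.0623] [121.14  89.97 141.67] [-0.3 -1.7 -0.2] 0.0498
```

View pics/side4.png

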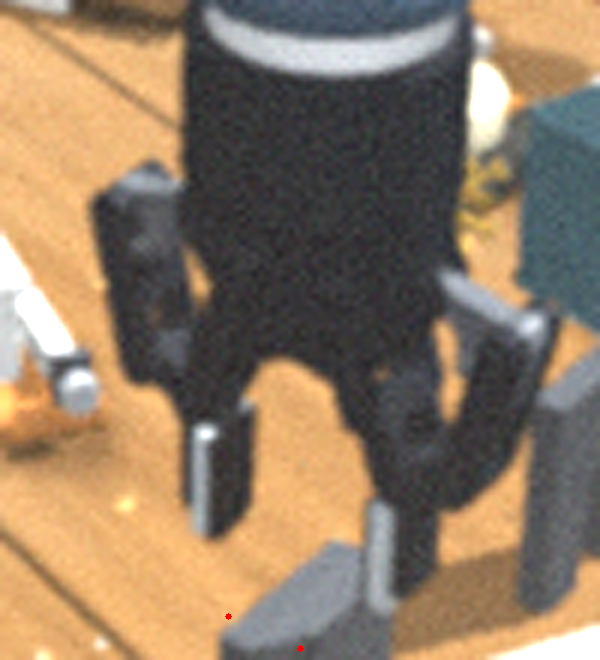

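View pics/top4.png

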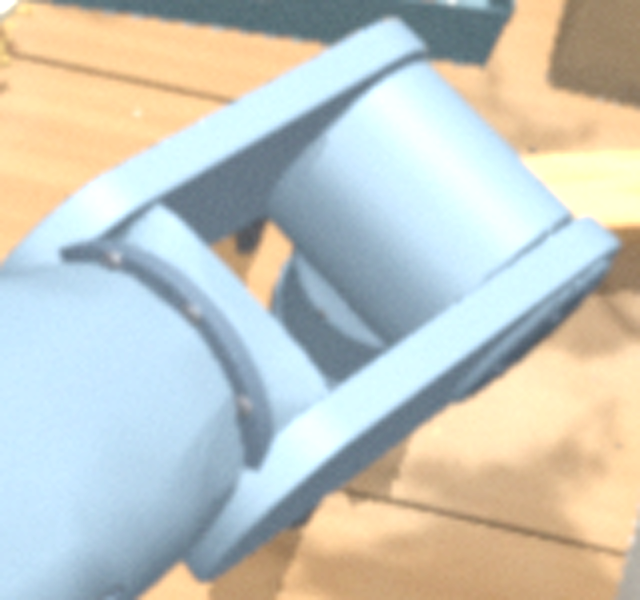

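>>> step_arm([
  [[0, 0, 0], [0.5, 0, 0], 5],
  [[0, 0, 0], [0.6, 0, 0], 5],
  [[0, 0, 0], [0.6, 0, 0], 5],
  [[0, 0, 0], [0, 0, 0], 5],
])

```text
time: 4.65
eef_pos: [0.4687, -0.2038, 0.0449]
tcp_rot: [122.4, 89.9, 142.9]
force: [-0.7, 0.3, -0.2]
finger_gap: 0.0498
```

Run:
```python
from look import *
look("side","side5",(310,190,410,300),6)
```

```text
4.7 [ 0.4689 -0.204   0.0452] [123.64  89.96 144.17] [ 0.  -0.4  0.1] 0.0501
```

View pics/side5.png

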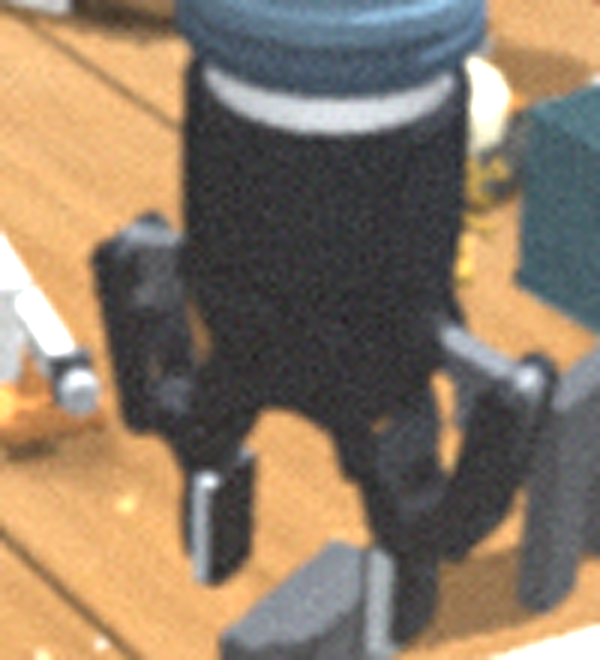

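>>> step_arm([
  [[0, 0, 0], [0, 0, 0], 1],
  [[0, 0, 0], [0, 0, 0], 1],
  [[0, 0, 0], [0, 0, 0], 1],
  [[0, 0, 0], [0, 0, 0], 1],
  [[0, 0, 0], [0, 0, 0], 1],
  [[0, 0, 0], [0, 0, 0], 1],
])

```text
time: 5.45
eef_pos: [0.4696, -0.2045, 0.0461]
tcp_rot: [-54.8, 89.9, -34.3]
force: [-0.0, 0.1, 5.0]
finger_gap: 0.0197
```

Run:
```python
from look import *
look("side","side6",(310,190,410,300),6)
```

```text
5.5 [ 0.4696 -0.2045  0.0461] [-57.13  89.93 -36.6 ] [ 0.  -0.3  5.8] 0.0193
```

View pics/side6.png

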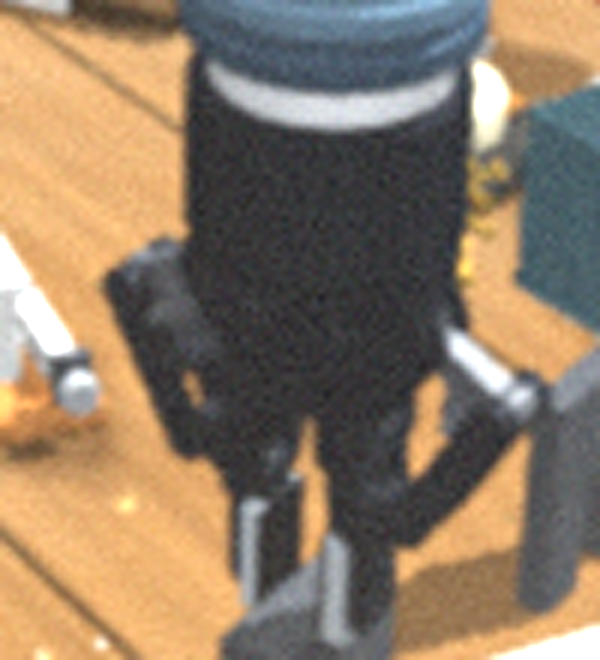

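>>> step_arm([
  [[0, 0, 0], [-0.5, 0, 0], 1],
  [[0, 0, 0], [-1, 0, 0], 1],
  [[0, 0, 0], [-2, 0, 0], 1],
  [[0, 0, 0], [-2.5, 0, 0], 1],
  [[0, 0, 0], [-2.5, 0, 0], 1],
  [[0, 0, 0], [-1.5, 0, 0], 1],
  [[0, 0, 0], [0, 0, 0], 1],
])

```text
time: 6.38
eef_pos: [0.4697, -0.2046, 0.1467]
tcp_rot: [-59.1, 89.9, -38.6]
force: [0.0, -0.4, -2.2]
finger_gap: 0.0193
```

Run:
```python
from look import *
s,st=look("side","side7",(310,170,410,300),5)
delta(st,[.489,.0524,.145],76.95)
```

```text
6.425 [ 0.4691 -0.2041  0.1456] [-62.38  89.98 -41.85] [ 0.   0.3 -2.4] 0.0195
R tool y now [-0.351  0.936 -0.   ] rotvec [3.358e+01 1.000e-02 1.000e-02] shift after turn [ 0.057 25.44  -3.854] shift before turn [ 0.052 23.327 10.86 ]
G y [0.226 0.974 0.   ] z [ 0.974 -0.226  0.   ]
```

View pics/side7.png

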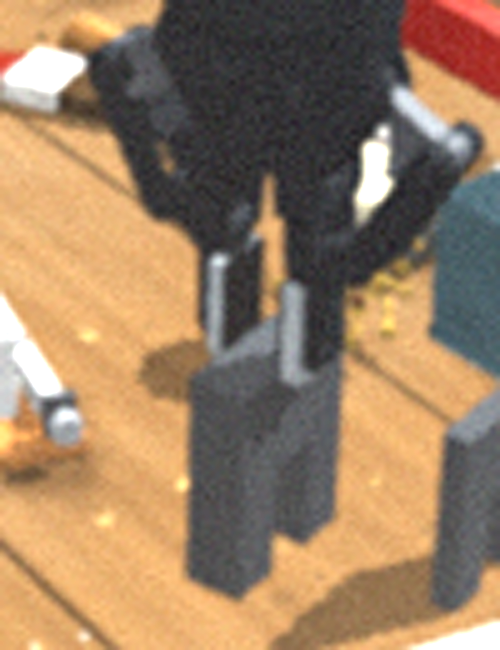

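Run:
```python
from h import *
s=load("side7")
im=cv2.convertScaleAbs(cv2.resize(s["frame"][230:300,340:385,::-1],None,fx=12,fy=8*1.5,interpolation=cv2.INTER_CUBIC)[:800],alpha=1.8,beta=15)
cv2.imwrite("pics/z7.png",cv2.resize(im,None,fx=.7,fy=.7))
tcp=np.array([.4691,-.2041]);px=np.array([.937,.349]);py=np.array([-.349,.937])
for n,u in dict(A=(190,578),B=(240,597),C=(338,522)).items():
    P=onz(s,(u[0]+.5)/5-.5+310,(u[1]+.5)/5-.5+170,.0995)[:2]-tcp
    print(n,"px %.1f py %.1f"%(P@px*1000,P@py*1000))
# also top corner -x,-y  at z .1795
```

```text
A px -26.8 py 8.9
B px -25.7 py -10.2
C px 29.7 py -13.5
```

View pics/z7.png

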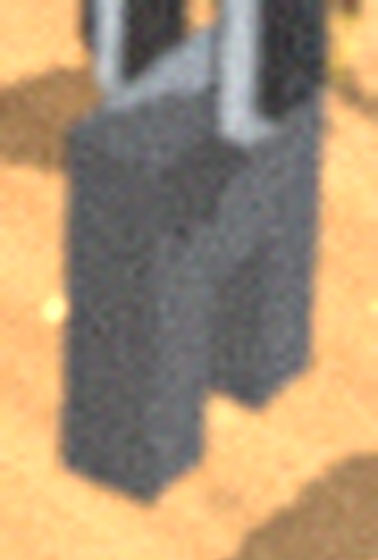

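>>> step_arm([
  [[0, 0, 0], [0, 2.3, 1.1], 1],
  [[0, 0, 0], [0, 4.2, 1.95], 1],
  [[0, 0, 0], [0, 4.2, 1.95], 1],
  [[0, 0, 0], [0, 4.2, 1.95], 1],
  [[0, 0, 0], [0, 4.2, 1.95], 1],
  [[0, 0, 0], [0, 4.2, 1.95], 1],
  [[8.4, 0, 0], [0, 0, 0], 1],
  [[8.4, 0, 0], [0, 0, 0], 1],
  [[8.4, 0, 0], [0, 0, 0], 1],
  [[8.4, 0, 0], [0, 0, 0], 1],
])

```text
time: 7.68
eef_pos: [0.4879, 0.0523, 0.144]
tcp_rot: [-173.9, 89.8, 172.8]
force: [0.8, 0.1, -1.7]
finger_gap: 0.02
```

>>> step_arm([
  [[0, 0, 0], [0, 0, 0], 1],
  [[0, 0, 0], [0, 0, 0], 1],
])

```text
time: 7.92
eef_pos: [0.4885, 0.0521, 0.1448]
tcp_rot: [-175.2, 89.9, 171.9]
force: [1.0, -0.7, -1.5]
finger_gap: 0.0197
```

Run:
```python
from look import *
s,st=look("side","side8",(240,150,350,280),4.5)
look("top","top8",(215,150,345,310),3.7)
delta(st,[.489,.0524,.145],76.95)
```

```text
7.975 [0.4887 0.0521 0.145 ] [-174.52   89.94  172.54] [-0.5  0.8 -1.8] 0.0196
8.025 [0.4888 0.0521 0.1452] [-173.17   89.96  173.86] [-0.5  0.2 -2. ] 0.0196
R tool y now [ 0.224  0.975 -0.   ] rotvec [ 0.11 -0.06  0.01] shift after turn [0.003 0.035 0.027] shift before turn [0.003 0.035 0.027]
G y [0.226 0.974 0.   ] z [ 0.974 -0.226  0.   ]
```

View pics/side8.png

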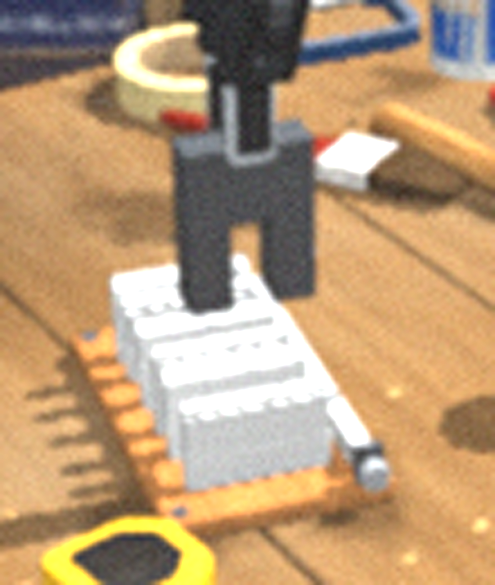

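View pics/top8.png

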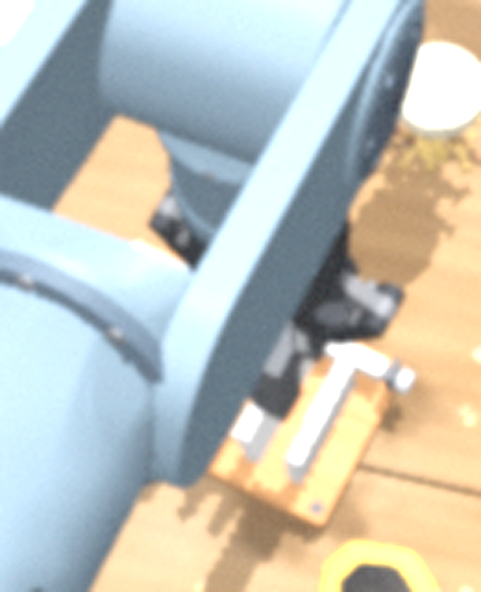

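Run:
```python
from h import *
s=load("side8")
cv2.imwrite("pics/z8.png",cv2.convertScaleAbs(cv2.resize(s["frame"][175:265,255:330,::-1],None,fx=8,fy=8,interpolation=cv2.INTER_CUBIC),alpha=1.5,beta=0))
```

```text
(no output)
```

View pics/z8.png

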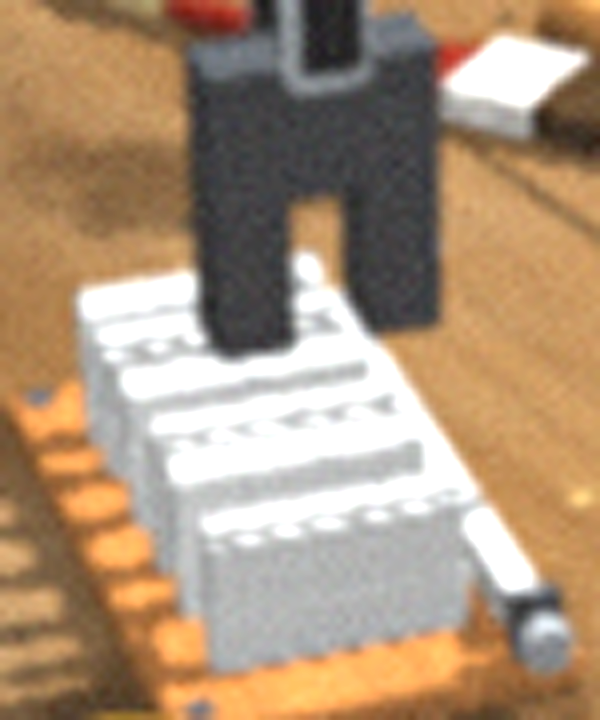

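Run:
```python
from h import *
s=load("side8")
ex=np.array([np.cos(np.radians(-13.05)),np.sin(np.radians(-13.05))]);ey=np.array([-ex[1],ex[0]])
def g(n,u,z):
    P=onz(s,(u[0]+.5)/8-.5+255,(u[1]+.5)/8-.5+175,z)[:2]*1000; print(n,(P@ex).round(1),(P@ey).round(1))
g("pk bot -x-y",(224,357),.099);g("pk bot -x+y",(206,341),.099);g("pk bot +x-y",(438,325),.099);g("pk inner leg",(292,348),.099);g("pk inner leg2",(358,333),.099)
g("w6 near outer top",(205,535),.058);g("w6 far outer top",(470,503),.058)
g("w6 near outer bot",(212,670),.012);g("w6 far outer bot",(468,628),.012)
g("w6 inner near top lip",(200,520),.058);g("w6 inner far",(460,490),.058)
T=np.array([488.8,52.1]);print("tcp",T@ex,T@ey)
```

```text
pk bot -x-y 437.1 151.9
pk bot -x+y 435.1 161.4
pk bot +x-y 492.9 149.0
pk inner leg 454.5 150.4
pk inner leg2 472.5 152.0
w6 near outer top 425.7 136.0
w6 far outer top 493.6 127.6
w6 near outer bot 427.6 143.5
w6 far outer bot 496.6 139.6
w6 inner near top lip 426.5 143.5
w6 inner far 493.3 134.6
tcp 464.41170554698203 161.12609270674704
```

>>> step_arm([
  [[0.1, 0, 0], [0, 0.02, -0.2], 1],
  [[0, 0, 0], [1.3, 0, 0], 1],
  [[0, 0, 0], [1.3, 0, 0], 1],
  [[0, 0, 0], [1.0, 0, 0], 1],
  [[0, 0, 0], [0, 0, 0], 1],
  [[0, 0, 0], [0, 0, 0], 1],
])

```text
time: 8.78
eef_pos: [0.4873, 0.0527, 0.1097]
tcp_rot: [14.2, 90.0, 1.1]
force: [0.1, -0.2, -1.7]
finger_gap: 0.0195
```

Run:
```python
from look import *
s,st=look("side","side9",(255,185,330,275),8,bright=1.3)
```

```text
8.825 [0.4875 0.0527 0.1099] [ 6.29 89.96 -6.88] [ 1.  -0.3 -1.5] 0.0195
```

View pics/side9.png

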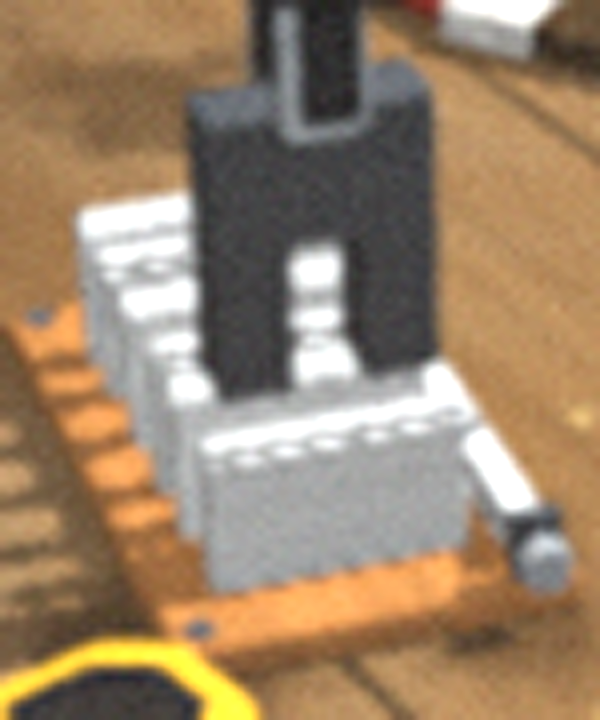

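>>> step_arm([
  [[0, 0, 0], [0.5, 0, -0.05], 1],
  [[0, 0, 0], [0.4, 0, 0], 1],
  [[0, 0, 0], [0.2, 0, 0], 1],
  [[0, 0, 0], [0, 0, 0], 1],
])

```text
time: 9.32
eef_pos: [0.4868, 0.0531, 0.0987]
tcp_rot: [68.4, 90.0, 55.2]
force: [0.5, 1.8, -1.4]
finger_gap: 0.0198
```

>>> step_arm([
  [[0, 0, 0], [0.15, 0, 0], 1],
  [[0, 0, 0], [0.15, 0, 0], 1],
])

```text
time: 9.57
eef_pos: [0.4872, 0.0532, 0.0961]
tcp_rot: [36.2, 89.9, 23.0]
force: [0.3, 2.4, -0.3]
finger_gap: 0.0196
```

>>> step_arm([
  [[0, 0, 0], [0.1, 0, 0], 1],
  [[0, 0, 0], [0.05, 0, 0], 1],
])

```text
time: 9.82
eef_pos: [0.4867, 0.0532, 0.094]
tcp_rot: [86.6, 90.0, 73.5]
force: [0.8, 3.5, 0.5]
finger_gap: 0.0194
```

>>> step_arm([
  [[0, 0, 0], [0.05, 0.05, 0], 1],
  [[0, 0, 0], [0.05, 0, 0], 1],
])

```text
time: 10.07
eef_pos: [0.4867, 0.0534, 0.093]
tcp_rot: [-155.2, 90.0, -168.3]
force: [-0.1, 3.0, 0.2]
finger_gap: 0.0195
```

>>> step_arm([
  [[0, 0, 0], [0.1, 0, 0], 1],
  [[0, 0, 0], [0.05, 0, 0], 1],
])

```text
time: 10.32
eef_pos: [0.4868, 0.0534, 0.0915]
tcp_rot: [166.2, 90.0, 153.0]
force: [0.6, 3.4, 1.6]
finger_gap: 0.0196
```

>>> step_arm([
  [[0, 0, 0], [0.1, 0, 0], 1],
  [[0, 0, 0], [0.05, 0, 0], 1],
])

```text
time: 10.58
eef_pos: [0.487, 0.0533, 0.0903]
tcp_rot: [-0.7, 90.0, -13.9]
force: [-0.5, 3.9, 3.6]
finger_gap: 0.0194
```

>>> step_arm([
  [[0, 0, 0], [0, 0.1, 0], 1],
  [[0, 0, 0], [0, 0, 0], 1],
])

```text
time: 10.82
eef_pos: [0.487, 0.0539, 0.0901]
tcp_rot: [-76.1, 90.0, -89.2]
force: [-0.7, 0.3, 1.4]
finger_gap: 0.0197
```

>>> step_arm([
  [[0, 0, 0], [0.1, 0, 0], 1],
  [[0, 0, 0], [0, 0, 0], 1],
])

```text
time: 11.08
eef_pos: [0.4872, 0.054, 0.0894]
tcp_rot: [-40.7, 90.0, -53.9]
force: [0.2, 0.5, 4.2]
finger_gap: 0.0197
```

>>> step_arm([
  [[0, 0, 0], [0.1, 0, 0], 1],
  [[0, 0, 0], [0, 0, 0], 1],
])

```text
time: 11.32
eef_pos: [0.4875, 0.054, 0.0888]
tcp_rot: [-21.1, 89.9, -34.3]
force: [-0.9, 0.2, 7.4]
finger_gap: 0.0195
```

>>> step_arm([
  [[0, 0, 0], [0.1, 0, 0], 1],
  [[0, 0, 0], [0, 0, 0], 1],
])

```text
time: 11.58
eef_pos: [0.488, 0.054, 0.0885]
tcp_rot: [-9.1, 89.9, -22.3]
force: [-1.7, 0.3, 11.6]
finger_gap: 0.0195
```

Run:
```python
from look import *
s,st=look("side","side10",(255,185,330,275),8,bright=1.3)
print(st["wrist_torque"].round(3))
```

```text
11.625 [0.4879 0.054  0.0884] [ -9.51  89.89 -22.67] [-2.2  0.4 11.8] 0.0195
[0.146 0.382 0.202]
```

View pics/side10.png

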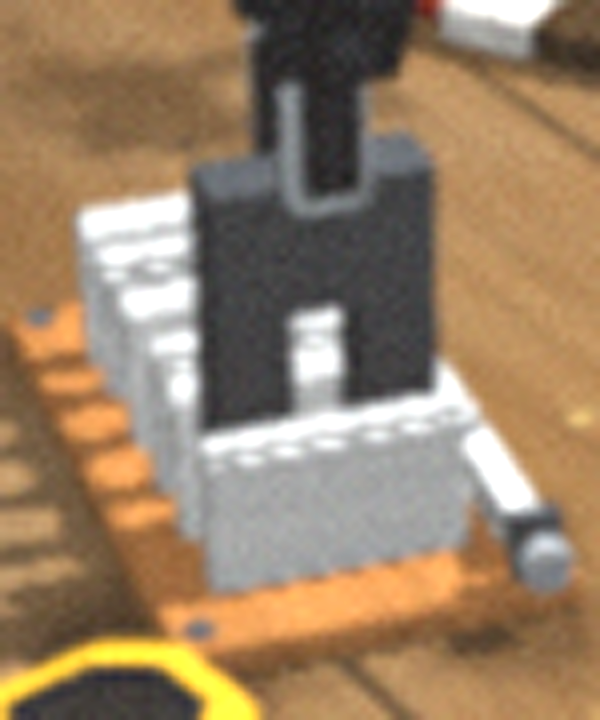

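>>> step_arm([
  [[-0.6, 0, 0], [-0.1, 0, 0], 1],
  [[0, 0, 0], [0, 0, 0], 1],
])

```text
time: 11.88
eef_pos: [0.4877, 0.054, 0.0885]
tcp_rot: [-6.2, 89.9, -18.8]
force: [1.7, -0.8, 4.5]
finger_gap: 0.0197
```

Run:
```python
from h import *
from rig import status
st=status.observe();print(st["eef_pos"].round(4),st["force"].round(1),st["wrist_torque"].round(3));delta(st,st["eef_pos"],76.95)
```

```text
[0.4877 0.054  0.0885] [ 1.7 -0.8  4.5] [-0.091 -0.235 -0.035]
R tool y now [ 0.218  0.976 -0.   ] rotvec [0.46 0.08 0.01] shift after turn [0. 0. 0.] shift before turn [0. 0. 0.]
G y [0.226 0.974 0.   ] z [ 0.974 -0.226  0.   ]
```

>>> step_arm([
  [[0, 0, 0], [0.1, 0, 0], 1],
  [[0, 0, 0], [0, 0, 0], 1],
])

```text
time: 12.12
eef_pos: [0.4879, 0.054, 0.0883]
tcp_rot: [-7.1, 89.9, -19.7]
force: [-0.8, -0.5, 12.8]
finger_gap: 0.0194
```

```bash
cat > q.py <<'E'
from h import *
from rig import status
st=status.observe();print(st["time"],st["eef_pos"].round(4),st["force"].round(1),st["wrist_torque"].round(3))
R=Ro.from_euler('xyz',st["tcp_rot"],degrees=True).as_matrix();print("jaw ang",np.degrees(np.arctan2(R[1,1],R[0,1])).round(2),"toolx",R[:,0].round(4))
E
python3 q.py
```

```text
12.125 [0.4879 0.054  0.0883] [-0.8 -0.5 12.8] [ 0.017  0.218 -0.091]
jaw ang 77.41 toolx [ 1.6e-03 -6.0e-04 -1.0e+00]
```

>>> step_arm([
  [[0, 0, 0], [0, 0, 0], 1],
  [[0, 0, 0], [0, 0, 0], 1],
  [[0, 0, 0], [0, 0, 0], 1],
  [[0, 0, 0], [0, 0, 0], 1],
  [[0, 0, 0], [0, 0, 0], 1],
])

```text
time: 12.75
eef_pos: [0.4879, 0.054, 0.0884]
tcp_rot: [-5.6, 89.9, -18.2]
force: [-1.7, -0.2, 12.3]
finger_gap: 0.0196
```

>>> step_arm([
  [[0, 0, 0], [-0.1, 0, 0], 1],
  [[0, 0, 0], [0, 0, 0], 1],
])

```text
time: 13.0
eef_pos: [0.4876, 0.0541, 0.0884]
tcp_rot: [-6.3, 89.9, -18.8]
force: [1.8, -0.5, 5.2]
finger_gap: 0.0196
```

>>> step_arm([
  [[0, 0, 0], [0, 0, 0], 3],
  [[0, 0, 0], [0, 0, 0], 4],
  [[0, 0, 0], [0, 0, 0], 5],
  [[0, 0, 0], [0, 0, 0], 5],
])

```text
time: 13.5
eef_pos: [0.4867, 0.0544, 0.0878]
tcp_rot: [-178.1, 90.0, 169.3]
force: [-0.4, 0.5, 0.0]
finger_gap: 0.05
```

```bash
python3 q.py
python3 - <<'E'
from look import *
s,st=look("side","side11",(255,185,330,275),8,bright=1.3)
E
```

```text
13.5 [0.4867 0.0544 0.0878] [-0.4  0.5  0. ] [-0.07   0.003 -0.001]
jaw ang 77.43 toolx [-6.e-04  1.e-04 -1.e+00]
13.55 [0.4868 0.0544 0.0879] [-177.2    89.97  170.23] [0.4 0.  0. ] 0.05
```

View pics/side11.png

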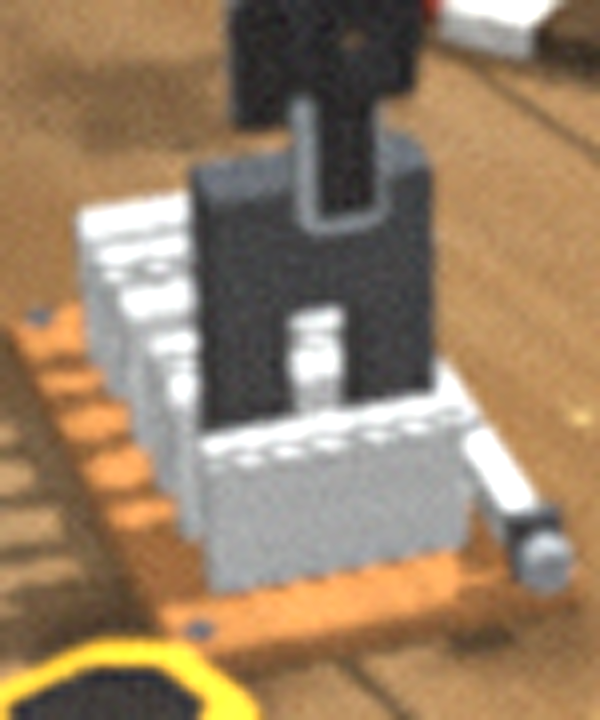

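>>> step_arm([
  [[0, 0, 0], [-2, 0, 0], 5],
  [[0, 0, 0], [-4, 0, 0], 5],
  [[0, 0, 0], [-4, 0, 0], 5],
  [[-10, 0, 0], [0, 0, 0], 5],
  [[-10, 0, 0], [0, 0, 0], 5],
  [[-10, 0, 0], [0, 0, 0], 5],
  [[-2.4, 0, 0], [0, 0, 0], 5],
  [[0, 0, 0], [0, 0, 0], 5],
])

```text
time: 14.55
eef_pos: [0.4869, 0.0544, 0.188]
tcp_rot: [146.8, 90.0, 166.6]
force: [0.4, 0.2, -0.6]
finger_gap: 0.0501
```

Run:
```python
from h import *
from rig import status
st=status.observe();delta(st,[.6171,-.1538,.15],109.8)
```

```text
R tool y now [-0.339  0.941  0.   ] rotvec [ 0.   -0.01 -0.  ] shift after turn [  3.805 -23.996   5.197] shift before turn [  3.803 -23.996   5.197]
G y [-0.339  0.941  0.   ] z [0.941 0.339 0.   ]
```

>>> step_arm([
  [[0, 0, 0], [0, -4.8, 1.04], 5],
  [[0, 0, 0], [0, -4.8, 1.04], 5],
  [[0, 0, 0], [0, -4.8, 1.04], 4],
  [[0, 0, 0], [0, -4.8, 1.04], 4],
  [[0, 0, 0], [0, -4.8, 1.04], 4],
  [[0, 0, 0], [3, 0, 0], 4],
  [[0, 0, 0], [3, 0, 0], 4],
  [[0, 0, 0], [0, 0, 0], 4],
  [[0, 0, 0], [0, 0, 0], 4],
])

```text
time: 15.68
eef_pos: [0.618, -0.1539, 0.1293]
tcp_rot: [-45.0, 89.9, -25.2]
force: [0.6, 0.4, 0.3]
finger_gap: 0.0399
```

Run:
```python
from look import *
s,st=look("side","side12",(350,150,450,280),5)
look("top","top12",(215,190,440,320),3.5,bright=1.0)
delta(st,[.6171,-.1538,.045],109.8)
```

```text
15.725 [ 0.6184 -0.1541  0.1299] [-44.75  89.85 -24.92] [ 0.7 -0.8 -0.3] 0.0406
15.775 [ 0.6185 -0.1541  0.1301] [-44.38  89.83 -24.55] [-0.1 -0.2  0.2] 0.04
R tool y now [-0.339  0.941 -0.002] rotvec [0.03 0.1  0.1 ] shift after turn [ 8.488  0.067 -0.11 ] shift before turn [ 8.487  0.082 -0.125]
G y [-0.339  0.941  0.   ] z [0.941 0.339 0.   ]
```

View pics/side12.png

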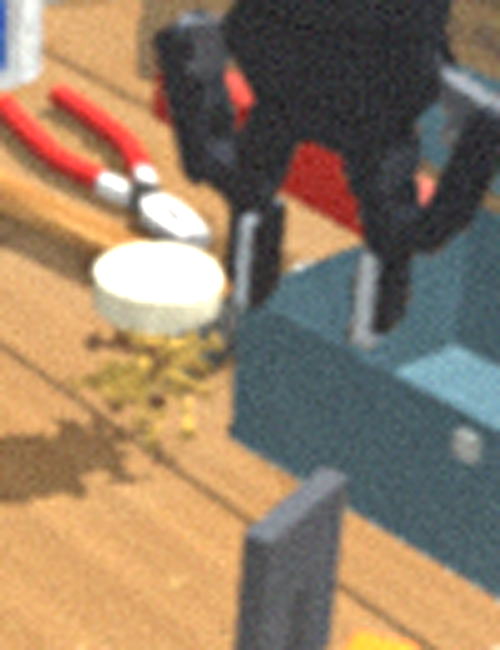

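View pics/top12.png

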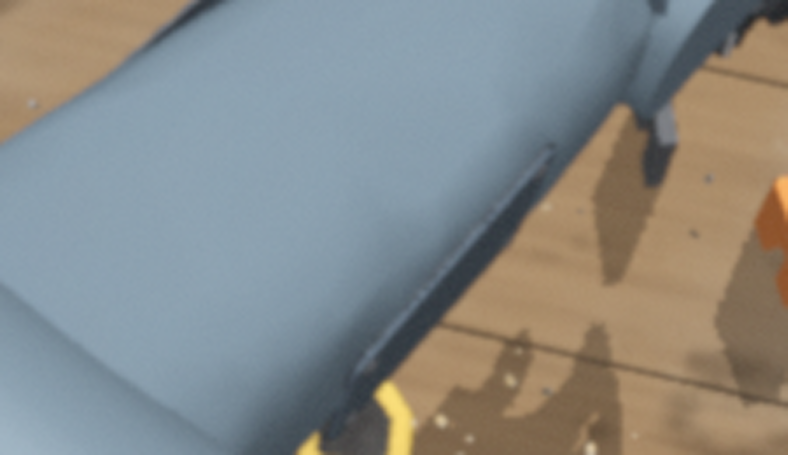

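>>> step_arm([
  [[0, 0, 0], [2, 0.07, -0.12], 4],
  [[0, 0, 0], [2, 0, 0], 4],
  [[0, 0, 0], [1.5, 0, 0], 4],
  [[0, 0, 0], [0, 0, 0], 4],
])

```text
time: 16.27
eef_pos: [0.6143, -0.1528, 0.0705]
tcp_rot: [135.7, 89.7, 155.6]
force: [-0.1, -0.4, -0.0]
finger_gap: 0.0398
```

Run:
```python
from look import *
s,st=look("side","side13",(350,170,450,280),6)
```

```text
16.325 [ 0.6153 -0.1533  0.0719] [134.73  89.88 154.56] [ 0.8 -0.2 -0.3] 0.0402
```

View pics/side13.png

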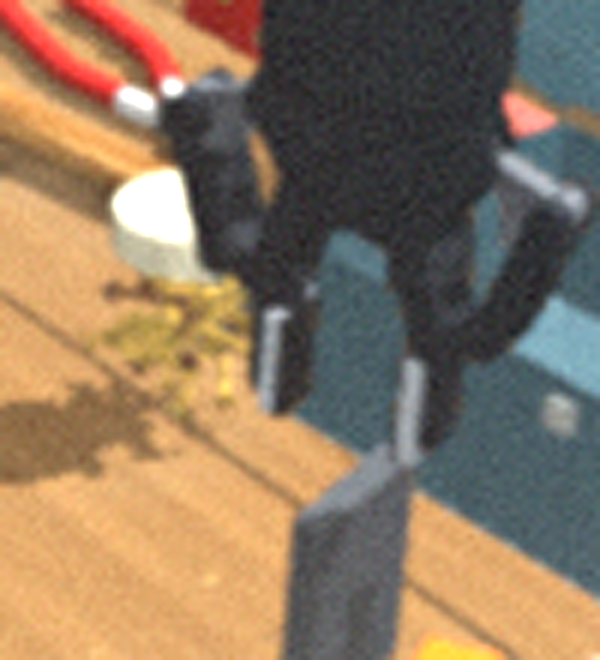

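>>> step_arm([
  [[0, 0, 0], [0.9, 0, 0.1], 4],
  [[0, 0, 0], [0.9, 0, 0], 4],
  [[0, 0, 0], [0.9, 0, 0], 4],
  [[0, 0, 0], [0, 0, 0], 4],
  [[0, 0, 0], [0, 0, 0], 4],
])

```text
time: 16.95
eef_pos: [0.617, -0.1533, 0.0462]
tcp_rot: [-43.6, 90.0, -23.8]
force: [-0.5, -1.5, -0.5]
finger_gap: 0.0398
```

Run:
```python
from look import *
s,st=look("side","side14",(350,170,450,280),6)
delta(st,[.6171,-.1538,.045],109.8)
```

```text
17.0 [ 0.6172 -0.1533  0.0464] [-40.67  89.97 -20.85] [-0.5 -0.8 -0.2] 0.0399
R tool y now [-0.339  0.941 -0.   ] rotvec [0.03 0.02 0.02] shift after turn [ 0.139 -0.043 -0.022] shift before turn [ 0.139 -0.043 -0.022]
G y [-0.339  0.941  0.   ] z [0.941 0.339 0.   ]
```

View pics/side14.png

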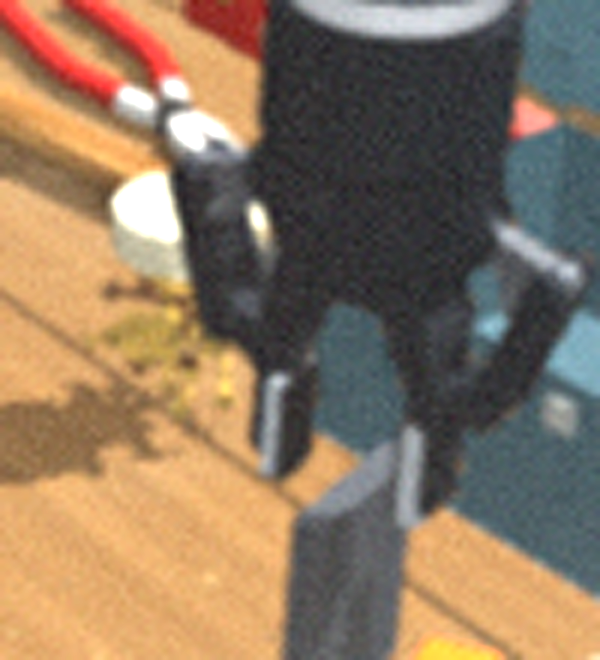

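Packer top (355,490) lies between the fingers (310 and 400 px in the crop), with no contact force. Closing.

>>> step_arm([
  [[0, 0, 0], [0, 0, 0], 3],
  [[0, 0, 0], [0, 0, 0], 2],
  [[0, 0, 0], [0, 0, 0], 0.5],
  [[0, 0, 0], [0, 0, 0], 0.2],
  [[0, 0, 0], [0, 0, 0], 0.2],
  [[0, 0, 0], [0, 0, 0], 0.2],
])

```text
time: 17.75
eef_pos: [0.6173, -0.1534, 0.0465]
tcp_rot: [-47.6, 89.9, -27.8]
force: [0.6, -0.1, 4.4]
finger_gap: 0.0094
```

```bash
python3 q.py
```

```text
17.75 [ 0.6173 -0.1534  0.0465] [ 0.6 -0.1  4.4] [-0.04  -0.002 -0.043]
jaw ang 109.83 toolx [ 8.e-04 -4.e-04 -1.e+00]
```

>>> step_arm([
  [[0, 0, 0], [-0.5, 0, 0], 0.2],
  [[0, 0, 0], [-1.5, 0, 0], 0.2],
  [[0, 0, 0], [-3, 0, 0], 0.2],
  [[0, 0, 0], [-3, 0, 0], 0.2],
  [[0, 0, 0], [-3, 0, 0], 0.2],
  [[0, 0, 0], [-3, 0, 0], 0.2],
  [[0, 0, 0], [0, 0, 0], 0.2],
])

```text
time: 18.62
eef_pos: [0.6187, -0.154, 0.1898]
tcp_rot: [-44.3, 89.6, -24.5]
force: [0.0, 0.7, -0.6]
finger_gap: 0.0093
```

Run:
```python
from look import *
s,st=look("side","side15",(350,120,450,250),5)
ex=np.array([np.cos(np.radians(-13.05)),np.sin(np.radians(-13.05))]);ey=np.array([-ex[1],ex[0]])
T=np.array([486.8,54.4]);print("thick tcp final gauge",T@ex,T@ey)
P=462.5*ex+261.8*ey;print(P)
delta(st,[P[0]/1e3,P[1]/1e3,.186],77.4)
```

```text
18.675 [ 0.6175 -0.1535  0.1874] [-44.38  89.85 -24.55] [ 0.2  0.2 -1.5] 0.0091
thick tcp final gauge 461.9440158592434 162.9150889630395
[509.66996314 150.60550678]
R tool y now [-0.339  0.941 -0.002] rotvec [32.43  0.14  0.07] shift after turn [  0.139  27.323 -17.157] shift before turn [ 0.079 32.263  0.171]
G y [0.218 0.976 0.   ] z [ 0.976 -0.218  0.   ]
```

View pics/side15.png

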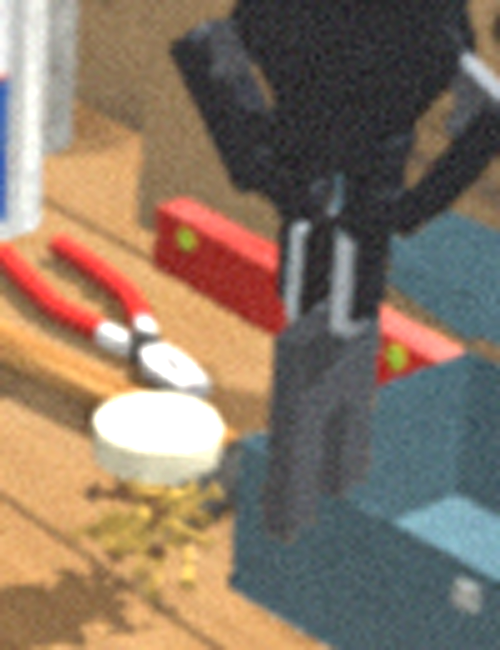

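>>> step_arm([
  [[0, 0, 0], [0, 3.35, 0.03], 0.2],
  [[0, 0, 0], [0, 5.8, 0.04], 0.2],
  [[0, 0, 0], [0, 5.8, 0.04], 0.2],
  [[0, 0, 0], [0, 5.8, 0.04], 0.2],
  [[0, 0, 0], [0, 5.8, 0.04], 0.2],
  [[0, 0, 0], [0, 5.8, 0.04], 0.2],
  [[8.1, 0, 0], [0, 0, 0], 0.2],
  [[8.1, 0, 0], [0, 0, 0], 0.2],
  [[8.1, 0, 0], [0, 0, 0], 0.2],
  [[8.1, 0, 0], [0, 0, 0], 0.2],
])

```text
time: 19.92
eef_pos: [0.5079, 0.1519, 0.184]
tcp_rot: [-163.0, 89.8, -175.8]
force: [0.3, -0.1, -0.3]
finger_gap: 0.0095
```

>>> step_arm([
  [[0, 0, 0], [0, 0, 0], 0.2],
  [[0, 0, 0], [0, 0, 0], 0.2],
])

```text
time: 20.18
eef_pos: [0.5087, 0.1518, 0.1851]
tcp_rot: [-163.1, 89.9, -175.6]
force: [-0.6, -0.8, -1.2]
finger_gap: 0.0093
```

Run:
```python
from look import *
s,st=look("side","side16",(240,120,340,270),5)
look("top","top16",(215,150,345,310),3.7,bright=1.1)
delta(st,[.5099,.1517,.186],77.4)
```

```text
20.225 [0.5089 0.1518 0.1853] [-163.63   89.92 -176.07] [-0.6 -0.2 -0.8] 0.0096
20.275 [0.509  0.1518 0.1856] [-164.85   89.95 -177.33] [ 0.1 -0.5 -1.3] 0.0094
R tool y now [ 0.216  0.976 -0.   ] rotvec [ 0.15 -0.07  0.02] shift after turn [-0.066  0.011  0.105] shift before turn [-0.067  0.011  0.105]
G y [0.218 0.976 0.   ] z [ 0.976 -0.218  0.   ]
```

View pics/side16.png

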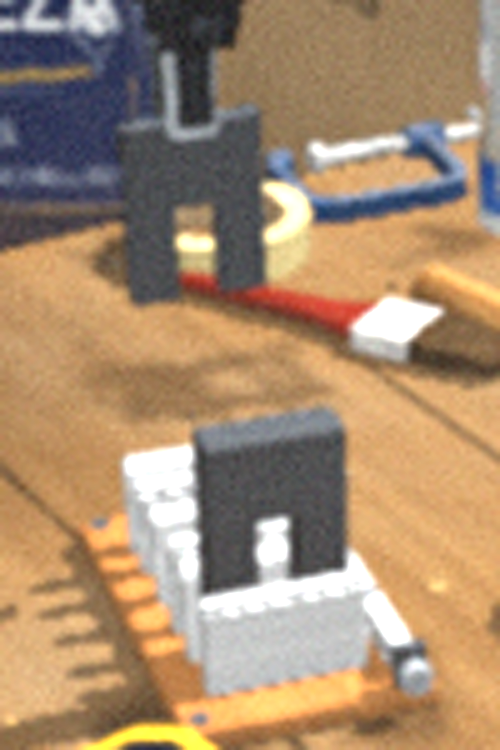

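View pics/top16.png

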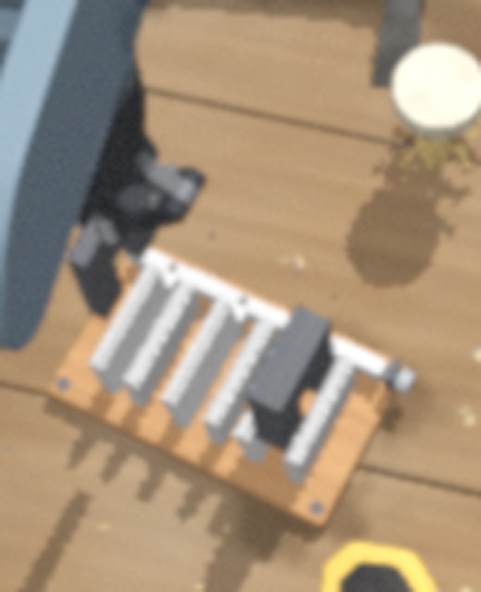

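Run:
```python
from h import *
t=load("top16");s=load("side16")
ex=np.array([np.cos(np.radians(-13.05)),np.sin(np.radians(-13.05))]);ey=np.array([-ex[1],ex[0]])
rgb=t["frame"].astype(int);x0,y0,x1,y1=278,228,310,275
c=rgb[y0:y1,x0:x1];v=c.max(2);m=((c[...,0]-c[...,2]<14)&(v>68)&(v<125)).astype(np.uint8)
m=cv2.morphologyEx(m,cv2.MORPH_OPEN,np.ones((3,3),np.uint8))
print("\n".join("".join("#" if k else "." for k in r) for r in m))
n,l,st,ce=cv2.connectedComponentsWithStats(m);k=1+st[1:,4].argmax()
cn=cv2.findContours((l==k).astype(np.uint8),0,1)[0][0][:,0]+[x0,y0]
pts=np.float32([(lambda P:(P@ex,P@ey))(onz(t,u,v,.1224)[:2]*1000) for u,v in cn])
print(cv2.minAreaRect(pts),pts.min(0),pts.max(0))
cv2.imwrite("pics/z16.png",cv2.convertScaleAbs(cv2.resize(t["frame"][215:300,225:330,::-1],None,fx=7,fy=7,interpolation=cv2.INTER_CUBIC),alpha=1.1,beta=0))
cv2.imwrite("pics/z16s.png",cv2.convertScaleAbs(cv2.resize(s["frame"][195:270,250:335,::-1],None,fx=8,fy=8,interpolation=cv2.INTER_CUBIC),alpha=1.3,beta=0))
```

```text
................................
................................
................................
................................
................................
................................
.................####...........
.................#####..........
................########........
................##########......
...............###########......
..............############......
...........###############......
..........################......
..........##############........
..........##############........
..........#############.........
...........###########..........
.......###############..........
.......##############...........
......###############...........
......##############............
.....###############............
.....##############.............
.....##############.............
.....#############..............
......###########...............
...##############...............
..##############................
..##############................
..#############.................
##.....#######..................
##.......#####..................
##..............................
................................
................................
................................
................................
................................
................................
................................
......###.......................
.....####.......................
.....####.......................
.....###........................
................................
................................
((457.26953125, 163.21218872070312), (26.305675506591797, 69.27033996582031), 86.6191177368164) [423.1959  148.50659] [492.04254 176.07672]
```

View pics/z16.png

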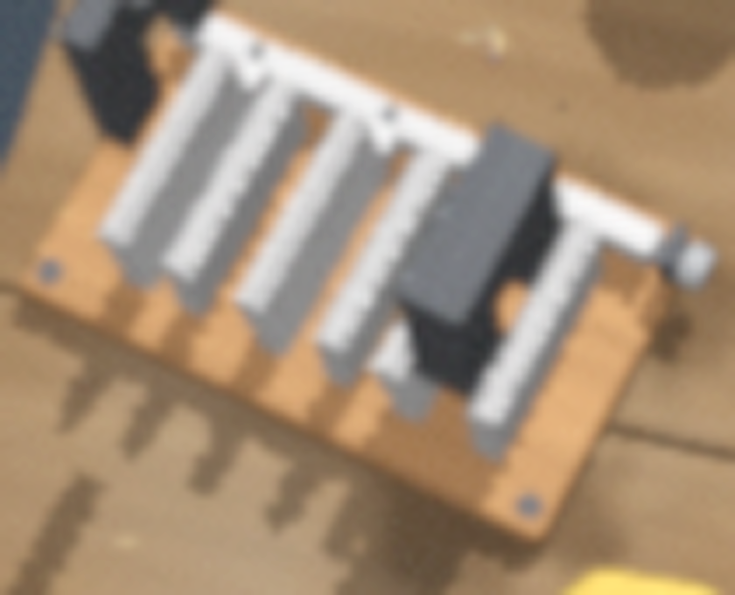

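View pics/z16s.png

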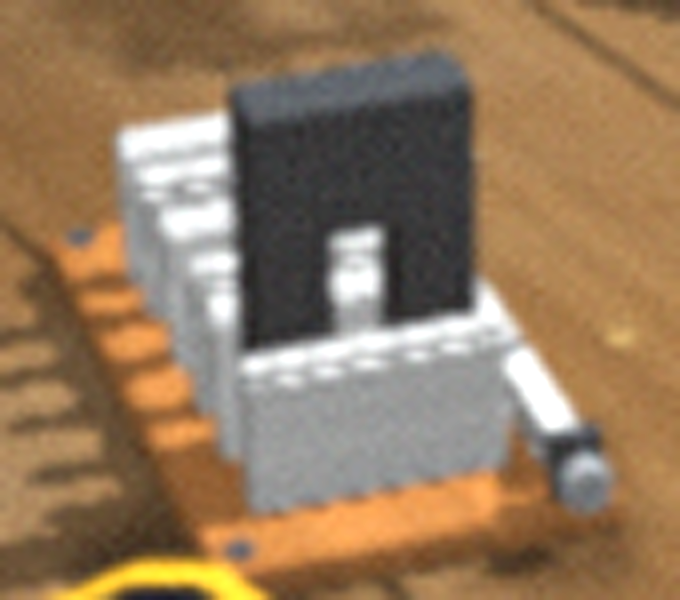

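Run:
```python
from h import *
t=load("top16");s=load("side16")
ex=np.array([np.cos(np.radians(-13.05)),np.sin(np.radians(-13.05))]);ey=np.array([-ex[1],ex[0]])
def g(n,u,z):
    P=onz(t,(u[0]+.5)/7-.5+225,(u[1]+.5)/7-.5+215,z)[:2]*1000; print(n,(P@ex).round(1),(P@ey).round(1))
for n,u in dict(FL=(497,125),FR=(555,153),NR=(458,322),NL=(398,285)).items(): g(n,u,.1224)
g("w6 near top",(485,425),.058);g("w4 near top",(332,350),.058);g("w2 near top",(180,277),.058);g("w1 near",(112,240),.058)
g("w6 near bottom outer",(497,458),.012)
g("wall far ends?",(598,215),.058)
g("base FL",(22,288),.012);g("base FR",(537,530),.012)
def gs(n,u,z):
    P=onz(s,(u[0]+.5)/8-.5+250,(u[1]+.5)/8-.5+195,z)[:2]*1000; print("S",n,(P@ex).round(1),(P@ey).round(1))
gs("top -x-y",(243,122),.1224);gs("top +x-y",(472,92),.1224);gs("top +x+y",(450,52),.1224);gs("top -x+y",(232,90),.1224)
gs("inner legs",(330,240),.0844);gs("inner legs",(384,230),.0844)
gs("w6 outer bot near",(250,510),.012);gs("w6 far",(505,468),.012)
gs("w6 outer top near",(243,382),.058);gs("w6 far",(510,347),.058)
gs("base FR",(205,560),.012);gs("base FL",(55,250),.012)
```

```text
FL 492.9 170.5
FR 492.7 151.5
NR 434.7 152.7
NL 436.9 173.3
w6 near top 426.2 143.4
w4 near top 426.4 195.5
w2 near top 426.3 247.7
w1 near 427.4 271.9
w6 near bottom outer 429.2 143.6
wall far ends? 500.4 143.4
base FL 411.8 302.7
base FR 414.4 121.9
S top -x-y 432.1 149.9
S top +x-y 490.4 145.1
S top +x+y 492.1 167.6
S top -x+y 434.2 167.1
S inner legs 453.3 149.8
S inner legs 467.7 150.0
S w6 outer bot near 427.1 143.7
S w6 far 495.8 139.8
S w6 outer top near 424.3 133.0
S w6 far 493.0 125.8
S base FR 409.9 125.4
S base FL 412.0 292.5
```

>>> step_arm([
  [[0.1, 0, 0], [0, 0, 0.08], 0.2],
  [[0, 0, 0], [2, 0, 0], 0.2],
  [[0, 0, 0], [2.5, 0, 0], 0.2],
  [[0, 0, 0], [2, 0, 0], 0.2],
  [[0, 0, 0], [1.0, 0, 0], 0.2],
  [[0, 0, 0], [0, 0, 0], 0.2],
  [[0, 0, 0], [0, 0, 0], 0.2],
])

```text
time: 21.15
eef_pos: [0.5109, 0.1518, 0.112]
tcp_rot: [17.5, 89.9, 4.8]
force: [-0.3, -0.5, -1.3]
finger_gap: 0.0091
```

```bash
python3 q.py;python3 - <<'E'
from look import *
s,st=look("side","side17",(250,165,325,255),8,bright=1.3)
delta(st,[.5099,.1517,.111],77.4)
E
```

```text
21.15 [0.5109 0.1518 0.112 ] [-0.3 -0.5 -1.3] [-0.   -0.02  0.  ]
jaw ang 77.33 toolx [ 1.5e-03  1.0e-04 -1.0e+00]
21.2 [0.511  0.1518 0.1121] [16.81 89.89  4.15] [-0.2 -0.3 -1.7] 0.0094
R tool y now [0.219 0.976 0.001] rotvec [-0.06  0.1  -0.03] shift after turn [ 0.115 -0.032 -0.102] shift before turn [ 0.114 -0.032 -0.102]
G y [0.218 0.976 0.   ] z [ 0.976 -0.218  0.   ]
```

View pics/side17.png

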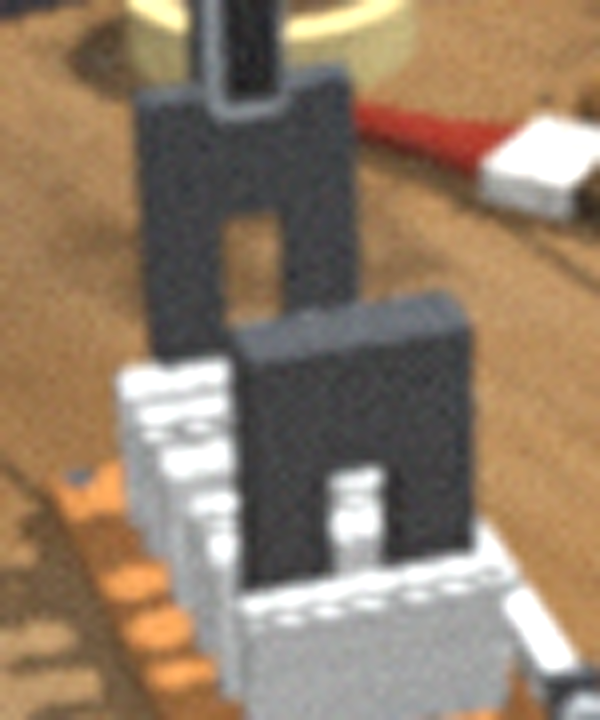

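>>> step_arm([
  [[0, 0, 0], [0.5, -0.03, -0.1], 0.2],
  [[0, 0, 0], [0.5, 0, 0], 0.2],
  [[0, 0, 0], [0.2, 0, 0], 0.2],
  [[0, 0, 0], [0, 0, 0], 0.2],
])

```text
time: 21.7
eef_pos: [0.509, 0.1518, 0.0989]
tcp_rot: [163.4, 90.0, 150.7]
force: [-0.2, 0.6, -0.7]
finger_gap: 0.0089
```

```bash
python3 q.py
```

```text
21.7 [0.509  0.1518 0.0989] [-0.2  0.6 -0.7] [ 0.122  0.041 -0.075]
jaw ang 77.33 toolx [-3.e-04  2.e-04 -1.e+00]
```

>>> step_arm([
  [[0, 0, 0], [0.1, 0, 0], 0.2],
  [[0, 0, 0], [0.1, 0, 0], 0.2],
])

```text
time: 21.95
eef_pos: [0.5095, 0.1518, 0.0974]
tcp_rot: [24.3, 89.9, 11.7]
force: [0.9, -0.0, -2.3]
finger_gap: 0.0094
```

>>> step_arm([
  [[0, 0, 0], [0.1, 0, 0], 0.2],
  [[0, 0, 0], [0.1, 0, 0], 0.2],
])

```text
time: 22.2
eef_pos: [0.509, 0.1517, 0.0949]
tcp_rot: [144.0, 90.0, 131.3]
force: [-0.1, 0.6, 0.0]
finger_gap: 0.0094
```

>>> step_arm([
  [[0, 0, 0], [0.1, 0, 0], 0.2],
  [[0, 0, 0], [0.05, 0, 0], 0.2],
])

```text
time: 22.45
eef_pos: [0.509, 0.1517, 0.0935]
tcp_rot: [172.0, 90.0, 159.4]
force: [1.0, 1.6, -0.7]
finger_gap: 0.0091
```

>>> step_arm([
  [[0, 0, 0], [0.1, 0, 0], 0.2],
  [[0, 0, 0], [0.05, 0, 0], 0.2],
])

```text
time: 22.7
eef_pos: [0.5091, 0.1516, 0.0921]
tcp_rot: [39.6, 90.0, 26.9]
force: [0.2, 1.0, -0.5]
finger_gap: 0.0096
```

>>> step_arm([
  [[0, 0, 0], [0.1, 0, 0], 0.2],
  [[0, 0, 0], [0.05, 0, 0], 0.2],
])

```text
time: 22.95
eef_pos: [0.5092, 0.1516, 0.0907]
tcp_rot: [9.8, 90.0, -2.9]
force: [-0.3, 1.2, 0.3]
finger_gap: 0.0097
```

```bash
python3 q.py
```

```text
22.95 [0.5092 0.1516 0.0907] [-0.3  1.2  0.3] [ 0.269 -0.041 -0.09 ]
jaw ang 77.33 toolx [ 3.e-04 -0.e+00 -1.e+00]
```

>>> step_arm([
  [[0.15, 0, 0], [0.1, 0.04, 0], 0.2],
  [[0, 0, 0], [0.05, 0, 0], 0.2],
])

```text
time: 23.2
eef_pos: [0.5095, 0.152, 0.0896]
tcp_rot: [8.3, 90.0, -4.5]
force: [-0.5, 1.1, 6.0]
finger_gap: 0.0093
```

>>> step_arm([
  [[0, 0, 0], [0.1, 0, 0], 0.2],
  [[0, 0, 0], [0.05, 0, 0], 0.2],
])

```text
time: 23.45
eef_pos: [0.5101, 0.1521, 0.0889]
tcp_rot: [15.8, 89.9, 3.0]
force: [-1.2, -0.2, 11.2]
finger_gap: 0.0095
```

>>> step_arm([
  [[0, 0, 0], [0.1, 0, 0], 0.2],
  [[0, 0, 0], [0.05, 0, 0], 0.2],
])

```text
time: 23.7
eef_pos: [0.5106, 0.1522, 0.0883]
tcp_rot: [17.5, 89.8, 4.7]
force: [-3.5, 0.1, 16.8]
finger_gap: 0.0095
```

>>> step_arm([
  [[0, 0, 0], [0.1, 0, 0], 0.2],
  [[0, 0, 0], [0.05, 0, 0], 0.2],
])

```text
time: 23.95
eef_pos: [0.5112, 0.1524, 0.0878]
tcp_rot: [19.2, 89.8, 6.4]
force: [-5.7, 1.9, 22.2]
finger_gap: 0.0095
```

```bash
python3 q.py
```

```text
23.95 [0.5112 0.1524 0.0878] [-5.7  1.9 22.2] [ 0.185  0.985 -0.055]
jaw ang 77.19 toolx [ 4.1e-03  5.0e-04 -1.0e+00]
```

>>> step_arm([
  [[0, 0, 0], [-0.15, 0, 0], 0.2],
  [[0, 0, 0], [0, 0, 0], 0.2],
])

```text
time: 24.2
eef_pos: [0.5109, 0.1521, 0.088]
tcp_rot: [14.9, 89.8, 2.1]
force: [0.3, 0.3, 10.8]
finger_gap: 0.0096
```

```bash
python3 q.py
```

```text
24.2 [0.5109 0.1521 0.088 ] [ 0.3  0.3 10.8] [ 0.183  0.155 -0.05 ]
jaw ang 77.19 toolx [ 3.8e-03  1.0e-04 -1.0e+00]
```

>>> step_arm([
  [[0, 0, 0], [0.02, 0, 0], 0.2],
  [[0, 0, 0], [0, 0, 0], 0.2],
  [[0, 0, 0], [0, 0, 0], 0.2],
  [[0, 0, 0], [0, 0, 0], 0.2],
  [[0, 0, 0], [0, 0, 0], 0.2],
  [[0, 0, 0], [0, 0, 0], 0.2],
])

```text
time: 24.95
eef_pos: [0.5109, 0.1522, 0.0879]
tcp_rot: [16.1, 89.8, 3.2]
force: [-1.3, 1.2, 11.8]
finger_gap: 0.0095
```

```bash
python3 q.py;python3 - <<'E'
from look import *
s,st=look("side","side18",(250,165,325,255),8,bright=1.3)
E
```

```text
24.95 [0.5109 0.1522 0.0879] [-1.3  1.2 11.8] [ 0.209  0.296 -0.076]
jaw ang 77.18 toolx [ 3.7e-03  2.0e-04 -1.0e+00]
25.0 [0.5109 0.1521 0.0879] [16.3  89.79  3.48] [-0.6  0.4 12.2] 0.0093
```

View pics/side18.png

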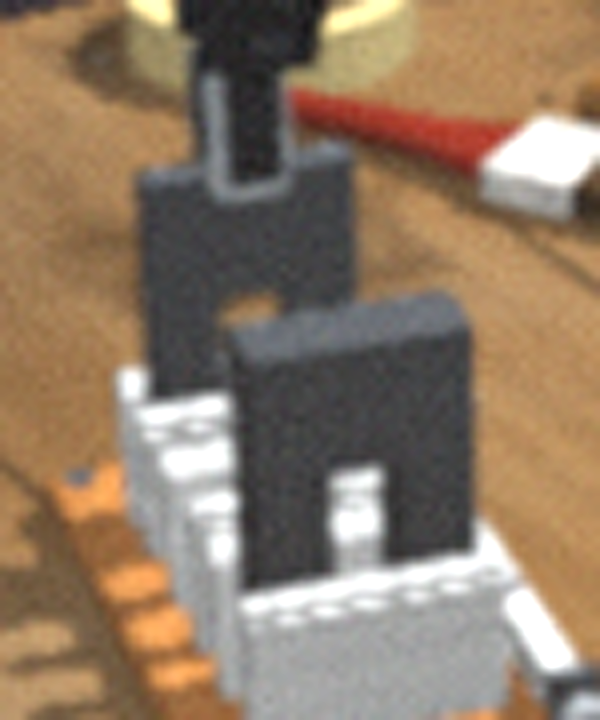

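>>> step_arm([
  [[0, 0, 0], [-0.1, 0, 0], 0.2],
  [[0, 0, 0], [0, 0, 0], 0.2],
  [[0, 0, 0], [0, 0, 0], 2],
  [[0, 0, 0], [0, 0, 0], 3],
  [[0, 0, 0], [0, 0, 0], 4],
  [[0, 0, 0], [0, 0, 0], 4],
])

```text
time: 25.75
eef_pos: [0.5088, 0.152, 0.0866]
tcp_rot: [-162.4, 90.0, -175.2]
force: [0.9, -0.0, -0.4]
finger_gap: 0.04
```

>>> step_arm([
  [[0, 0, 0], [-2, 0, 0], 4],
  [[0, 0, 0], [-4, 0, 0], 4],
  [[0, 0, 0], [-4, 0, 0], 4],
  [[0, 0, 0], [0, 5, 0], 4],
  [[0, 0, 0], [0, 6, 0], 4],
  [[0, 0, 0], [0, 6, 0], 4],
  [[0, 0, 0], [0, 6, 0], 4],
  [[0, 0, 0], [0, 0, 0], 4],
])

```text
time: 26.75
eef_pos: [0.5594, 0.38, 0.1854]
tcp_rot: [-176.7, 89.9, 170.8]
force: [0.7, -0.6, -0.2]
finger_gap: 0.0399
```

```bash
python3 q.py;python3 - <<'E'
from look import *
look("side","side19",(240,165,330,265),7,bright=1.3)
look("top","top19",(220,200,335,310),6,bright=1.1)
for n in("side","top"): cv2.imwrite(f"pics/full_{n}.png",load(f"{n}19")["frame"][:,:,::-1])
E
```

```text
26.75 [0.5594 0.38   0.1854] [ 0.7 -0.6 -0.2] [0.013 0.038 0.028]
jaw ang 77.43 toolx [-1.4e-03  2.0e-04 -1.0e+00]
26.8 [0.5594 0.3778 0.1856] [-138.39   89.89 -151.04] [-0.3 -0.3  0.3] 0.0398
26.85 [0.5596 0.3765 0.1859] [-127.37   89.9  -140.11] [ 0.3 -1.4 -0.2] 0.0401
```

View pics/side19.png

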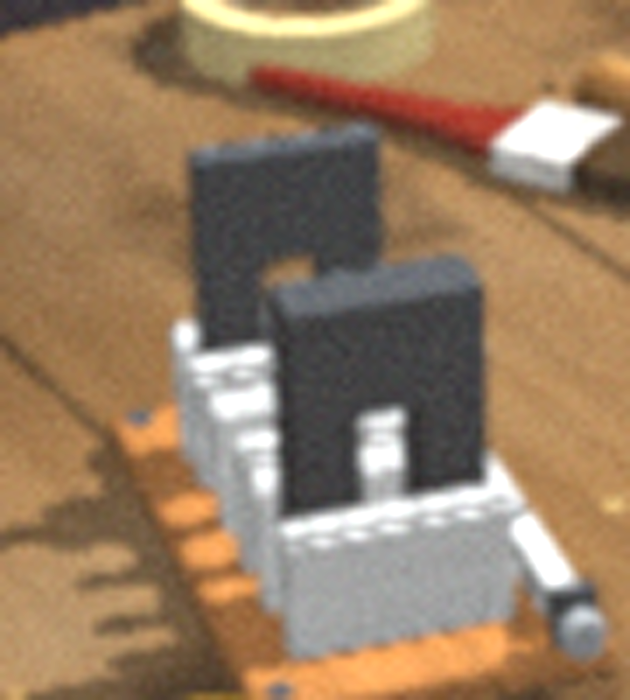

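View pics/top19.png

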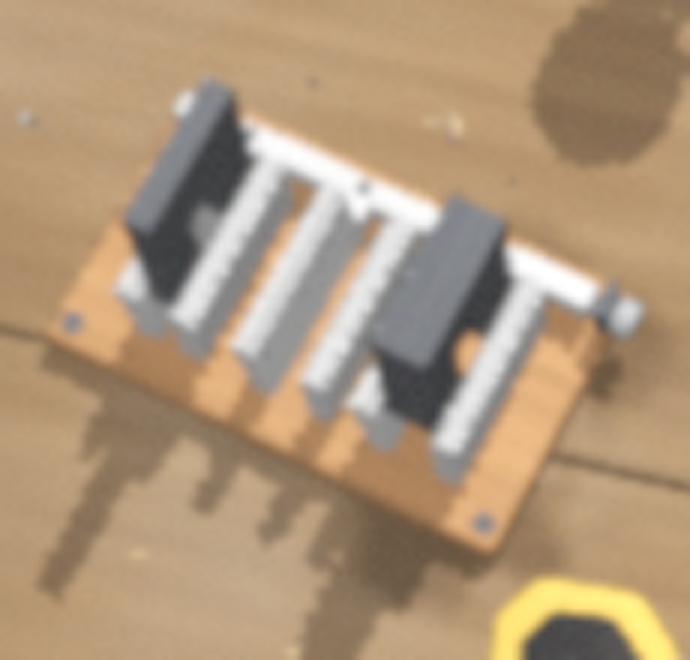

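View pics/full_top.png

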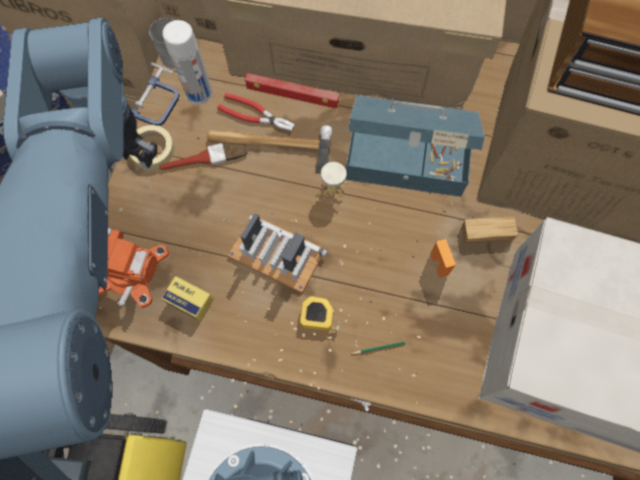

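Run:
```python
from h import *
t=load("top19")
ex=np.array([np.cos(np.radians(-13.05)),np.sin(np.radians(-13.05))]);ey=np.array([-ex[1],ex[0]])
def g(n,u,z):
    P=onz(t,(u[0]+.5)/6-.5+220,(u[1]+.5)/6-.5+200,z)[:2]*1000; print(n,(P@ex).round(1),(P@ey).round(1))
for u in ((208,79),(238,98),(153,237),(124,215)): g("thin",u,.1214)
for u in ((460,195),(507,220),(425,366),(373,335)): g("thick",u,.1224)
g("w6 near",(450,455),.058);g("w6 far",(540,280),.058);g("w2 near",(190,318),.058)
a=load("top0")["frame"].astype(int);b=t["frame"].astype(int)
for n,(x0,y0,x1,y1) in dict(tape=(295,290,340,335),pencil=(348,335,410,360),box=(160,272,215,325),jar=(318,160,350,205),orange=(428,235,460,280)).items():
    print(n,np.abs(a-b)[y0:y1,x0:x1].mean().round(1))
```

```text
thin 493.5 266.9
thin 492.0 254.3
thin 434.8 255.6
thin 437.3 268.2
thick 494.1 169.6
thick 493.2 151.2
thick 435.0 151.9
thick 436.9 172.6
w6 near 426.6 141.9
w6 far 498.1 143.3
w2 near 430.2 247.6
tape 1.6
pencil 3.7
box 1.6
jar 1.7
orange 1.7
```

Run:
```python
from h import *
o=[]
for n in("top0","top19"):
    h=cv2.cvtColor(load(n)["frame"],cv2.COLOR_RGB2HSV)[330:365,340:415]
    m=(h[...,0]>45)&(h[...,0]<90)&(h[...,1]>70);y,x=np.nonzero(m);print(n,m.sum(),x.mean()+340,y.mean()+330,np.polyfit(x,y,1))
    o.append(cv2.resize(load(n)["frame"][325:370,340:415,::-1],None,fx=6,fy=6))
cv2.imwrite("pics/pen.png",np.vstack(o))
from rig import close_job
```

```text
top0 117 383.2307692307692 346.62393162393164 [-0.20987065 25.69680146]
top19 114 382.4824561403509 346.8421052631579 [-0.20673714 25.62480683]
```

View pics/pen.png

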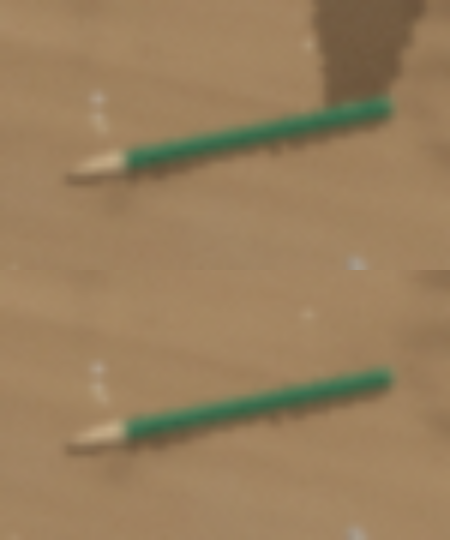

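The pencil has not moved; the difference was only the thick packer's shadow, now gone. Handing in.

```bash
python3 -c "
from rig import close_job
print(close_job())"
```

```text
the job is handed in; nothing more can be done
None
```

I wedged the thick packer in the widest slot first, then the thin one in the narrowest, and handed the job in after about 27 s on the clock. In the last pictures both stand upright with the gripper clear.

- **Pressing:** I lowered each packer by feel until the taper stopped it. I then held it at a measured 12–13 N for over half a second: about 14 N on the thick one and 12–14 N on the thin one, counting the packer's weight.
- **Overshoot on the thin one:** While feeling for the stop, the thin packer briefly reached about 22 N measured, roughly 23.5 N with its weight. I sent several down-steps in one batch without reading the force between them. It stayed under 25 N and I backed off before the hold.
- **Centring:** The top view puts both packers within about 1–2 mm of the middle of the slot walls. The gauge measurements did not fully agree: going by the front edge of the wooden base, the middle would lie 2–3 mm further towards the bar. I trusted the walls.
- **Bystanders:** The tape measure, box, jar and orange decoy look unchanged in the top picture. The pencil differed only by a shadow that has gone, and its position matches to within a pixel.

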